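Square up the guillotine's paper fence

TASK

The knife is off the bench guillotine and its paper fence has to be set square to the cutting edge. Draw the try square straight out of its parking block, where a spring plunger holds it, and lay it flat with the stock flush against the steel cutting edge and the blade lying across the board, just where the fence will close on it; then swing the fence up until it lies flush along the blade, and leave the square and fence like that. Do not knock aside the tape roll, stamp, tin or check weight standing around.

Things in the scene. Friction and masses are not known exactly. Their poses are not given: they have to be found in the camera images.
- guillotine: Bench guillotine without knife arm, fixed: grey board with white grid, 240 (x) x 220 (y) x 18 mm high. Origin on the table under its centre, z up. A steel bar runs along its right-hand side (-y); the bar's outer upright face, y = -110 mm, is the cutting edge. The empty knife fork stands at the bar's far end, x 88 to 118 mm, 40 mm above the board.
- cut_edge (a point): Point on the top of the cutting edge: guillotine x = 5, y = -110, z = 18 mm; axes as the guillotine's (edge along x, y into the board). With the fence square to this edge, the fence's working face lies on guillotine x = -50 mm.
- fence_pivot (a point): Fence pivot at board height, under a black star knob 34 mm wide, 44 mm high over the board: guillotine x = -58, y = 85, z = 18 mm. The fence is an aluminium bar 16 mm wide, its top 41 mm above the table, reaching 185 mm from the pivot. It turns stiffly (about 1 N at the free end) and stays where it is left.
- fence_tip (a point): On the fence's working face (the long upright face away from the robot), 8 mm off the bar's middle line, 180 mm from the pivot and 5 mm short of the free end, 2 mm above the board. Axes: x square off the face, y along the fence to the pivot. The free end starts swung 0.12 to 0.27 rad towards the robot (guillotine -x).
- fence_root (a point): On the same working face, 55 mm from the pivot, 2 mm above the board; axes as fence_tip.
- dock: Black plastic parking block, fixed to the table: 56 mm wide (x), 62 deep (y 0 to 62), 35 high, a steel spring plunger on top. Origin on the table under the middle of its mouth; the blade slot opens at y = 0 and runs along +y, 18 to 23 mm high, 39 mm wide. The square comes out along -y; the plunger takes some 10 to 18 N, then the blade must be drawn 55 mm in all to clear.
- square: Try square lying flat, 0.45 kg. Origin: outer heel corner, underside of the stock. Aluminium stock: x 0 to 110, y -24 to 0, z 0 to 36 mm; inner face y = 0 goes against the cutting edge. Steel blade: x 0 to 35, y 0 to 150, z 18.5 to 21.5 mm (clears the board by 0.5 mm); the fence closes on its outer edge x = 0. At the start it has the dock's axes, blade tip 55 mm inside.
- stock_grip (a point): Place to grip the stock, across its 24 mm width (fingers close along the square's y): x = 72, y = -12, z = 28 mm of the square. When the square lies against the guillotine the fingers must stay above the 18 mm high board.
- stock_heel (a point): On the stock's inner face, x = 5 mm of the square, 9 mm above its underside.
- stock_toe (a point): On the stock's inner face, x = 105 mm of the square, 9 mm above its underside.
- blade_tip (a point): Middle of the blade's end, x = 17.5, y = 150, z = 20 mm of the square.
- tape_roll: Bystander: roll of tan tape lying flat, 106 mm across, 25 mm high.
- date_stamp: Bystander: hand stamp with red handle, 34 x 52 x 70 mm, standing.
- tin: Bystander: open gold tin bowl, 104 mm across, 54 mm high.
- weight: Bystander: steel check weight with a knob on top, 38 mm across, 52 mm high, standing.

How it is judged:
By the outcome, as a careful person would: the job done as asked, in the order asked, and still so for the second after the job is handed in, with the robot touching nothing.
It also fails if it takes over 61 s, if anything falls off the work surface, if the arm or the gripper's body presses on something with over 40 N, if the wrist force passes 120 N, or if a joint passes its speed limit or range.

ROBOT

A 6-joint arm with a two-finger parallel gripper is mounted at the origin on a cart in front of the work surface, level with it; the furniture and walls round the work are solid. World frame = base frame: x ahead of the robot, y to its left, z up, the work surface at z = 0. Lengths are in m, angles in degrees, forces in N, time in s.
With the tool pointing down it reaches from about 0.25 to 0.725 m from the base axis. Payload 9.7 kg.
Tool frame: the origin (TCP) lies on the centre line of the jaws, within the pads' length; the fingertips stand 19 mm ahead of it and the grasp point (between the pads) is the TCP; z points along the fingers, y is the direction in which the jaws open and shut (so a half turn about z gives the same grasp; the last joint's range is limited). The gripper opens to 85 mm and grips with 20 to 120 N. Pads are 22 mm wide; open, the fingers measure 114 mm over their backs; the gripper's body (76 mm by 85 mm) begins 54 mm behind the grasp point. The pads swing forward as they close: fully open they stand 13 mm farther back than shut.
Start: joints at [69.041, 4.979, 10.078, 95.1, 0, 90], TCP at [0.197, 0.514, 0.221] pointing down, gripper open.
Joint ranges: [-179.16, 179.16], [-48.56, 103.87], [-65.8, 70.77], [-126.05, 130.52], [-82.76, 87.17], [-180, 180]. Speed limits (degrees/s): [127.2, 127.2, 147.25, 180, 180, 180].

INTERFACE

Orientations are given as [roll, pitch, yaw] about the fixed x, y, z axes, in that order (R = Rz(yaw) Ry(pitch) Rx(roll)).
In Python, from workcell import bot gives the robot as it stands.
- The arm moves only by the tool servo_tool, never from a script. Its argument "motion" is a list that holds one entry, the list of rows, each a list of 6 numbers: the shift along the tool's x, y, z in mm, then the turn, a rotation vector about the tool's x, y, z in rad. A call has 1 to 5 rows; each row shifts and turns the commanded pose from where the row before left it, along the tool's axes as they then stand; what a row does not reach is not made up. A row lasts 1/10 s, in which the tool goes at most 50 mm and 8.59 degrees, less where a joint would pass 70% of its speed; a pose out of reach is approached as far as the arm can. A call is refused whole if a number of a shift passes 50 or a number of a turn 0.15, either way. A call with a gripper value outside its range is refused whole. "gripper" is the finger opening in mm, from 0 to 85.4, set as the call begins (left out, the last holds). The fingers move at their own pace and stop on an object; "newtons" is the grip in N (left out, the last holds). Time passes only in rows, so rows that do not move let the fingers close. It gives the time, the measured TCP pose, the force and the opening at its end, in the units of the state.
- bot.get_obs(): the state, without advancing time (a new reading comes with each control period).
- bot.camera(name): name is "side" or "top"; returns a dict with "color" (384x512x3 uint8, red, green, blue), "fx", "fy", "cx", "cy" (pixels), "k1" (the pictures are not rectified: a ray, as slopes to the right and down, at radius r is drawn at 1 + k1 r^2 times it, then the intrinsics apply), "R" (3x3) and "t" (3): a world point X has camera coordinates R X + t. Camera axes: x right, y down, z forward; pixel columns grow to the right and rows downward; lengths in m; the calibration is good to about 2 mm. A picture is of the moment at which its call begins. There is no depth.
- bot.job_done(): hands the job in, once; it reports no verdict.
Trained networks look in a picture, given as the dict that the camera call returned (one of the last four; its "shot" number tells which), for a name from the list of things; names that differ only in an ending like _2 or _b are one class to them, and where a whole thing is asked for, a point or a joint stands for the part that bears it (a point fixed in the world has none). Each returns a list of dicts, best first, with "confidence" (0 to 1); they miss things now and then, are a little off and sometimes report something else, mostly with a low value. They report only what shows in the picture. A call takes as long as a camera call.
- bot.look_for(picture, label): "rect" ([left, top, width, height] in pixels, round what is visible of it).
The state is a dict: "time": time; "q": joint angles; "qd": joint speeds; "joint_efforts": joint torques, N m; "ee_pos": TCP position; "tcp_rot": TCP orientation; "wrist_force": force on the tool from outside, world axes, zero at the start; "torque": the same for the moment, N m; "opening": finger opening in m.
Only numpy, scipy, OpenCV 4.12 (cv2) and the standard library are available. Lean on these libraries where they do the work, as an engineer would, in place of code of your own. Each camera call takes 0.05 s, during which the arm holds its last target.

## Working session

There is one attempt and no reset: what is moved stays moved. The work goes in short steps, Python scripts to look and compute and a tool call to move; the robot and the scene stay as the last step left them, time stands still between calls to the robot, and variables do not carry over. Pictures are saved under pics/ and viewed, and the job is handed in when it is done.

Besides the shell and the picture viewer there is one more tool, called by a JSON object that holds its "method" and its "body". servo_tool: Moves the arm, as the interface text tells. Its arguments: {"type":"object","properties":{"motion":{"type":"array","items":{"type":"array","items":{"type":"array","items":{"type":"number"}}}},"gripper":{"type":"number"},"newtons":{"type":"number"}},"required":["motion"]}

```bash
mkdir -p pics; ls; python3 - <<'E'
from workcell import bot
import cv2,json,numpy as np,pickle
o=bot.get_obs();print(o)
for n in ["side","top"]:
    c=bot.camera(n)
    cv2.imwrite(f"pics/{n}0.png",c["color"][:,:,::-1])
    pickle.dump(c,open(f"{n}0.pkl","wb"))
    print(n,{k:v for k,v in c.items() if k!="color"})
    for l in ["guillotine","cut_edge","fence_pivot","fence_tip","fence_root","dock","square","stock_grip","stock_heel","stock_toe","blade_tip","tape_roll","date_stamp","tin","weight"]:
        print(l,[(r["rect"],r["confidence"]) for r in bot.look_for(c,l)[:2]])
print(bot.get_obs()["time"])
E
```

```text
pics
{'time': 0.0, 'q': array([6.90401925e+01, 5.01235779e+00, 1.00325487e+01, 9.51016662e+01,
       7.33452917e-04, 9.00014615e+01]), 'qd': array([-0.03186747, -0.06649541, -0.00130153,  0.14900729, -0.00843877,
       -0.02190725]), 'joint_efforts': array([ 4.20483586e-03, -5.20382953e+01,  4.64804649e+01,  1.62023969e-02,
       -4.06908640e-07, -6.05798078e-06]), 'ee_pos': array([0.1966419 , 0.51335631, 0.21995397]), 'tcp_rot': array([-1.79918525e+02, -7.31373909e-04,  1.59038730e+02]), 'wrist_force': array([ 0.16456353,  0.08984607, -0.87779502]), 'torque': array([-0.00972601,  0.00913414,  0.03346044]), 'opening': 0.08551008666245481}
side {'fx': 463.52169805592115, 'fy': 463.52169805592115, 'cx': 256.53075681167394, 'cy': 194.2007378092122, 'k1': 0.010122842490305305, 'R': array([[ 0.90932592, -0.41551261, -0.02180929],
       [-0.15760786, -0.29545859, -0.94226535],
       [ 0.38507939,  0.86026362, -0.3341562 ]]), 't': array([-0.45280156,  0.14288106,  1.27628848]), 'shot': 1}
guillotine [([226.9, 182.5, 91.9, 39.7], 0.81)]
cut_edge [([225.8, 182.2, 92.6, 40.3], 0.72), ([24
[... 1045 characters left out ...]
.0, 72.3], 0.64)]
cut_edge [([213.9, 144.7, 75.6, 75.6], 0.91)]
fence_pivot [([220.4, 188.8, 57.5, 24.9], 0.73)]
fence_tip [([219.5, 188.3, 57.6, 25.3], 0.62)]
fence_root [([214.6, 191.7, 59.3, 23.8], 0.56), ([329.6, 163.6, 29.9, 39.6], 0.39)]
dock [([340.1, 199.2, 19.3, 20.5], 0.56)]
square [([326.6, 165.3, 32.4, 38.1], 0.98)]
stock_grip [([328.7, 161.9, 31.5, 43.8], 0.87)]
stock_heel [([327.3, 165.7, 28.8, 37.5], 0.94)]
stock_toe [([328.4, 161.6, 29.7, 42.8], 0.98)]
blade_tip [([329.0, 163.4, 31.4, 42.3], 0.58)]
tape_roll [([164.0, 140.9, 27.6, 29.1], 0.8)]
date_stamp [([162.0, 224.9, 13.7, 9.1], 0.6)]
tin [([153.0, 173.8, 31.1, 32.9], 0.82)]
weight [([303.9, 222.3, 11.7, 12.1], 0.54)]
1.6
```

```bash
python3 - <<'E'
import cv2
a=cv2.imread("pics/top0.png")[110:260,130:390];cv2.imwrite("pics/top0z.png",cv2.resize(a,None,fx=3,fy=3,interpolation=cv2.INTER_CUBIC))
a=cv2.imread("pics/side0.png")[140:290,190:390];cv2.imwrite("pics/side0z.png",cv2.resize(a,None,fx=4,fy=4,interpolation=cv2.INTER_CUBIC))
E
```

```text
(no output)
```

View pics/top0z.png

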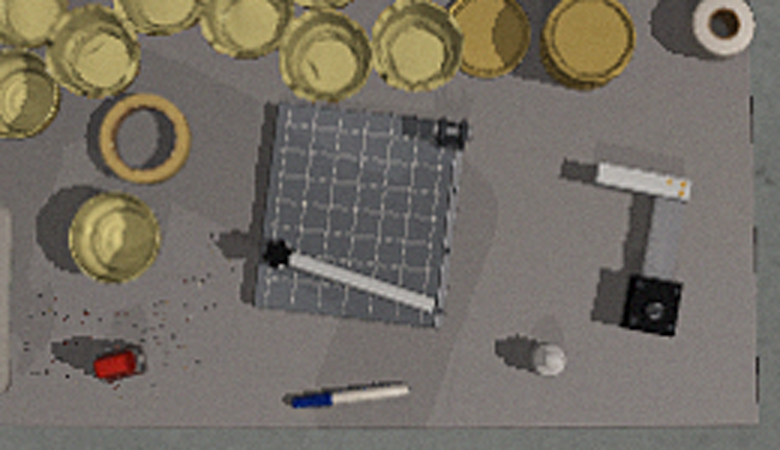

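View pics/side0z.png

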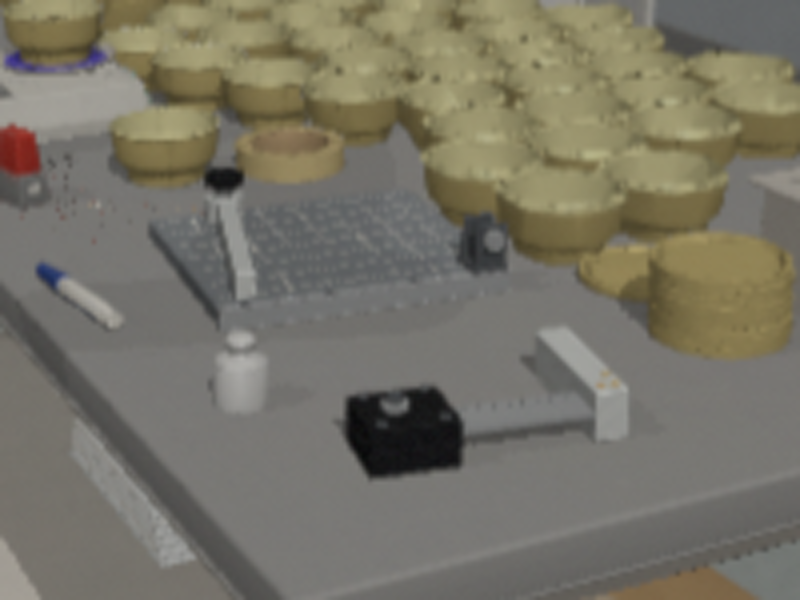

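View pics/top0.png

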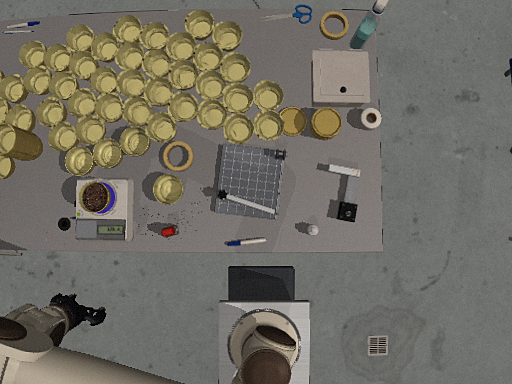

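```bash
cat > h.py <<'E'
import numpy as np,cv2,pickle
def proj(c,X):
    X=np.atleast_2d(X)@c["R"].T+c["t"]
    s=X[:,:2]/X[:,2:]; r2=(s**2).sum(1,keepdims=True)
    s=s*(1+c["k1"]*r2)
    return s*[c["fx"],c["fy"]]+[c["cx"],c["cy"]]
def crop(im,x0,y0,w,h,f,name):
    a=cv2.resize(im[y0:y0+h,x0:x0+w],None,fx=f,fy=f,interpolation=cv2.INTER_CUBIC)
    a=np.ascontiguousarray(a)
    for i in range(0,w,10):
        cv2.line(a,(int((i+.5)*f),0),(int((i+.5)*f),8 if (x0+i)%50 else 20),(0,0,255),1); cv2.putText(a,str(x0+i),(int((i+.5)*f)+2,18),0,.35,(0,255,255),1)
    for i in range(0,h,10):
        cv2.line(a,(0,int((i+.5)*f)),(8,int((i+.5)*f)),(0,0,255),1); cv2.putText(a,str(y0+i),(2,int((i+.5)*f)-2),0,.35,(0,255,255),1)
    cv2.imwrite(name,a)
E
python3 - <<'E'
from h import *
t=cv2.imread("pics/top0.png");s=cv2.imread("pics/side0.png")
crop(t,210,140,80,60+20,7,"pics/tg.png")
crop(t,315,155,55,75,8,"pics/td.png")
crop(s,222,175,100,55,8,"pics/sg.png")
crop(s,240,215,110,50,7,"pics/sd.png")
E
```

```text
(no output)
```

View pics/tg.png

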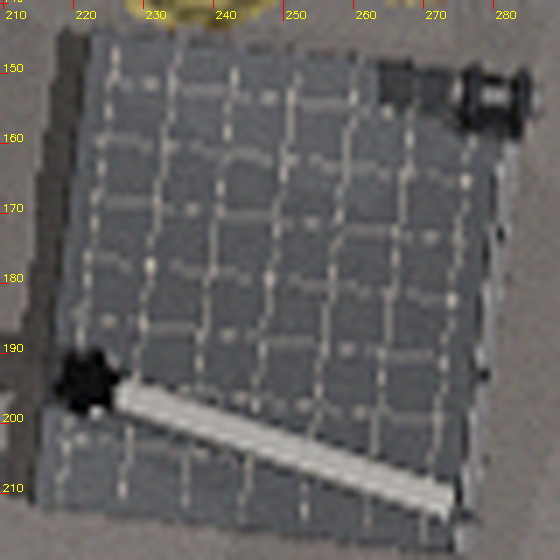

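View pics/td.png

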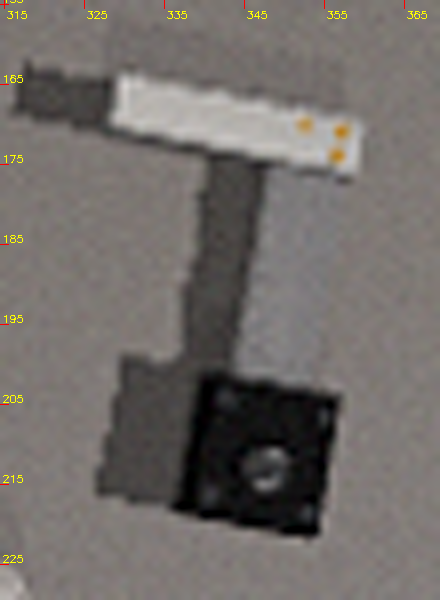

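View pics/sg.png

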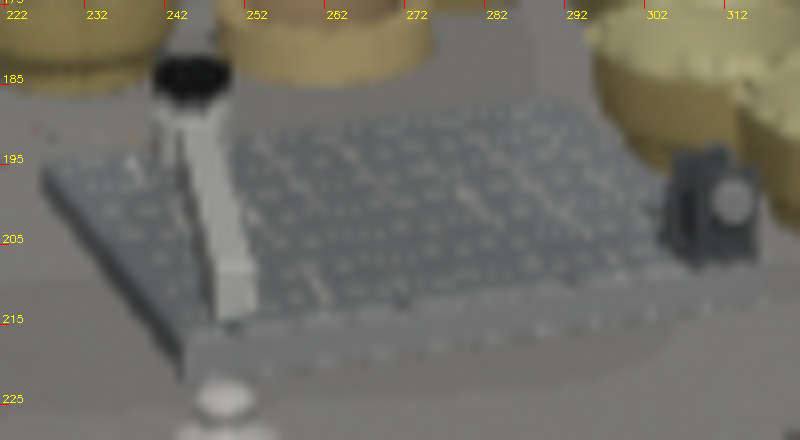

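View pics/sd.png

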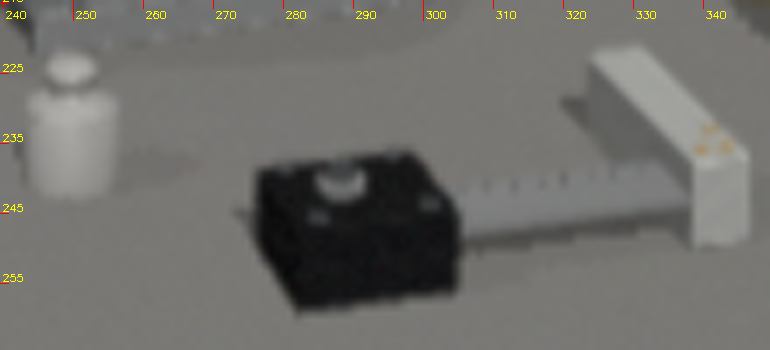

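```bash
cat > fit.py <<'E'
from h import *
from scipy.optimize import least_squares
T=pickle.load(open("top0.pkl","rb"));S=pickle.load(open("side0.pkl","rb"))
def px(z,x0,y0,f): return np.array(z)/f+[x0,y0]-.5
def W(p,X):
    c,s=np.cos(p[2]),np.sin(p[2]); X=np.array(X,float)/1000
    return np.array([p[0]+c*X[0]-s*X[1],p[1]+s*X[0]+c*X[1],X[2]])
def fit(obs,p0,cams):
    def f(p,vec=True):
        return np.concatenate([(proj(c,W(p,X))[0]-u) for c,X,u in obs if c in cams or True])
    r=least_squares(f,p0,loss="soft_l1",f_scale=.7)
    return r.x,f(r.x).reshape(-1,2)
class C(dict): 
    __hash__=object.__hash__
    __eq__=object.__eq__
T=C(T);S=C(S)
g=[(T,X,px(z,210,140,7)) for X,z in [((120,110,18),(90,33)),((-120,110,18),(38,505)),((-120,-110,18),(462,552)),((-58,85,62),(88,382))]]
gs=[(S,X,px(z,222,175,8)) for X,z in [((-120,-110,18),(187,335)),((-120,-110,0),(185,378)),((-120,110,18),(45,175)),((120,110,18),(565,98)),((-58,85,62),(192,72))]]
d=[(T,X,px(z,315,155,8)) for X,z in [((28,0,35),(208,372)),((-28,0,35),(340,395)),((-28,62,35),(316,538))]]
ds=[(S,X,px(z,240,215,7)) for X,z in [((28,62,35),(255,170)),((28,0,35),(412,150)),((-28,0,35),(460,208)),((-28,0,0),(456,293)),((-28,62,0),(297,312))]]
q=[(T,X,px(z,315,155,8)) for X,z in [((110,-24,36),(118,72)),((110,0,36),(108,128)),((0,-24,36),(364,118)),((0,0,36),(354,180))]]
qs=[(S,X,px(z,240,215,7)) for X,z in [((0,0,36),(692,160)),((0,-24,36),(750,152)),((110,0,36),(590,58)),((110,-24,36),(643,45)),((0,0,0),(692,243)),((0,-24,0),(747,240))]]
if __name__=="__main__":
  np.set_printoptions(precision=4,suppress=True)
  for n,a,b,p0 in [("g",g,gs,[.5,0.05,-.1]),("d",d,ds,[.4,-.25,1.45]),("q",q,qs,[.5,-.28,1.45])]:
    for m,o in [("top",a),("side",b),("both",a+b)]:
        p,r=fit(o,p0,0); print(n,m,p,"deg",np.degrees(p[2])); print(r.T)
  # fence end: solve angle
  p,_=fit(g+gs,[.5,.05,-.1],0)
  for c,z,a in [(T,[(455,484),(448,518)],(210,140,7)),(S,[(255,262),(217,268)],(222,175,8))]:
    for th in np.arange(.1,.3,.03):
        R=lambda v:(-58+v[0]*np.cos(th)+v[1]*np.sin(th),85-v[0]*np.sin(th)*1+v[1]*np.cos(th),41)
        # v=(8,-185) tip: rotate so tip goes to -x
        print(round(th,2),[ (proj(c,W(p,R(v)))[0]-px(zz,*a)).round(1) for v,zz in zip([(8,-185),(-8,-185)],z)])
E
python3 fit.py
```

```text
Traceback (most recent call last):
  File "fit.py", line 27, in <module>
    p,r=fit(o,p0,0); print(n,m,p,"deg",np.degrees(p[2])); print(r.T)
        ~~~^^^^^^^^
  File "fit.py", line 11, in fit
    r=least_squares(f,p0,loss="soft_l1",f_scale=.7)
  File "fit.py", line 10, in f
    return np.concatenate([(proj(c,W(p,X))[0]-u) for c,X,u in obs if c in cams or True])
                                                                     ^^^^^^^^^
TypeError: argument of type 'int' is not iterable
```

```bash
sed -i 's/ if c in cams or True//' fit.py; python3 fit.py
```

```text
g top [ 0.5716  0.0482 -0.1129] deg -6.467223729197122
[[-0.2722 -0.8413  1.9803  0.1222]
 [-0.8249  0.1328  0.4314  0.0146]]
g side [ 0.5715  0.0503 -0.1245] deg -7.134015634785185
[[-0.244   0.186  -0.103  -0.2258  0.4161]
 [ 0.9013  1.0142 -1.8961 -0.2762 -1.0676]]
g both [ 0.5708  0.0486 -0.1212] deg -6.94324549285719
[[-0.0769 -1.2155  1.5452 -0.1194 -0.0635  0.366  -0.1731 -0.2904  0.3777]
 [-0.8171  0.0753  0.9027  0.0349  1.1615  1.281  -1.6708 -0.1366 -0.8764]]
d top [ 0.4946 -0.2919  1.3978] deg 80.08746662850145
[[ 0.3157 -0.2648 -0.0422]
 [ 0.1025 -0.0452 -0.056 ]]
d side [ 0.4943 -0.2919  1.3734] deg 78.69129072139843
[[-0.1535 -0.0346 -0.0134  0.3802 -0.1448]
 [-0.6692 -0.5308  0.0524  0.2726  0.6012]]
d both [ 0.4944 -0.2919  1.3836] deg 79.27313184772545
[[ 0.3508 -0.2668 -0.295  -0.1809 -0.1254  0.1047  0.4972  0.0453]
 [ 0.0659  0.1467  0.0927 -0.5604 -0.5199  0.0369  0.2566  0.6965]]
q top [ 0.5837 -0.3289  1.374 ] deg 78.7235483651275
[[-0.174  -0.1521  0.1288  0.202 ]
 [ 0.0751 -0.1216  0.5191 -0.4389]]
q side [ 0.5852 -0.325   1.3642] deg 78.16569066905089
[[ 0.
[... 283 characters left out ...]
6675 -0.766   0.1841  1.1883
   0.5319]]
0.1 [array([ 1.7, -4.7]), array([ 1.7, -5. ])]
0.13 [array([ 1.4, -3.1]), array([ 1.3, -3.4])]
0.16 [array([ 1.1, -1.5]), array([ 0.8, -1.8])]
0.19 [array([0.7, 0.1]), array([ 0.2, -0.3])]
0.22 [array([0.2, 1.6]), array([-0.3,  1.2])]
0.25 [array([-0.3,  3.2]), array([-1. ,  2.8])]
0.28 [array([-0.8,  4.7]), array([-1.6,  4.3])]
0.1 [array([ 6.5, -0.1]), array([ 6.1, -0.4])]
0.13 [array([4.7, 0. ]), array([ 4.3, -0.3])]
0.16 [array([2.9, 0.2]), array([ 2.5, -0.1])]
0.19 [array([1.1, 0.4]), array([ 0.7, -0.1])]
0.22 [array([-0.7,  0.5]), array([-1.2,  0. ])]
0.25 [array([-2.5,  0.6]), array([-3. ,  0.1])]
0.28 [array([-4.3,  0.7]), array([-4.8,  0.1])]
```

```bash
cat > ov.py <<'E'
from fit import *
def box(x0,x1,y0,y1,z0,z1):
    P=[(x,y,z) for z in (z0,z1) for x,y in ((x0,y0),(x1,y0),(x1,y1),(x0,y1))]
    return [(P[a],P[b]) for a,b in [(0,1),(1,2),(2,3),(3,0),(4,5),(5,6),(6,7),(7,4),(0,4),(1,5),(2,6),(3,7)]]
GB=box(-120,120,-110,110,0,18); SQ=box(0,110,-24,0,0,36)+box(0,35,0,150,18.5,21.5); DK=box(-28,28,0,62,0,35)
def fence(th):
    c,s=np.cos(th),np.sin(th)
    return [tuple((-58+v[0]*c+v[1]*s,85-v[0]*s+v[1]*c,v[2]) for v in e) for e in box(-8,8,-185,0,20,41)]
def ov(c,im,models,x0,y0,w,h,f,name):
    a=np.ascontiguousarray(cv2.resize(im[y0:y0+h,x0:x0+w],None,fx=f,fy=f,interpolation=cv2.INTER_CUBIC))
    for p,es,col in models:
        for A,B in es:
            u=[tuple(int(round(v)) for v in ((proj(c,W(p,X))[0]-[x0,y0]+.5)*f)) for X in (A,B)]
            cv2.line(a,u[0],u[1],col,1,cv2.LINE_AA)
    cv2.imwrite(name,a)
E
python3 - <<'E'
from ov import *
t=cv2.imread("pics/top0.png");s=cv2.imread("pics/side0.png")
pg=[.5711,.0486,-.1165];pd=[.4944,-.2919,1.39]
m=[(pg,GB,(0,255,0)),(pg,fence(.2),(255,0,255))]
ov(T,t,m,205,135,90,85,8,"pics/o1.png"); ov(S,s,m,220,175,105,55,7,"pics/o2.png")
E
```

```text
(no output)
```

View pics/o1.png

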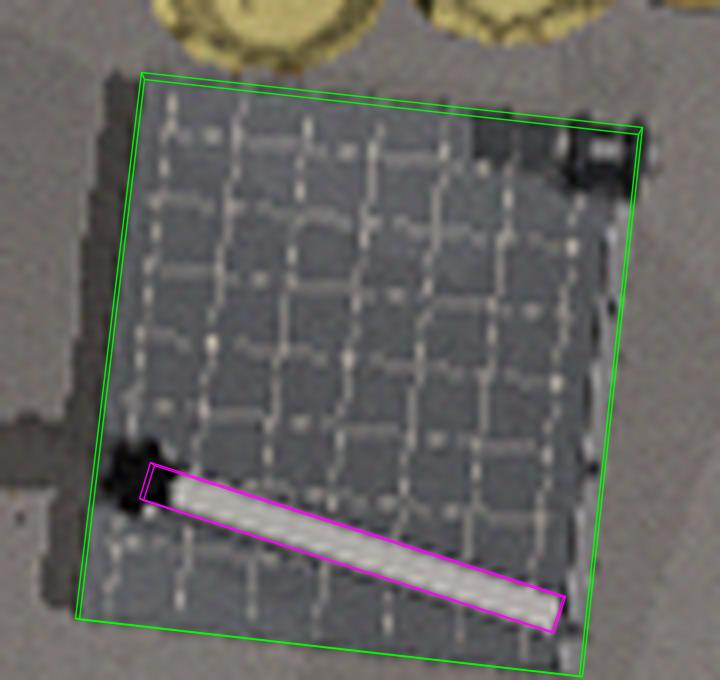

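View pics/o2.png

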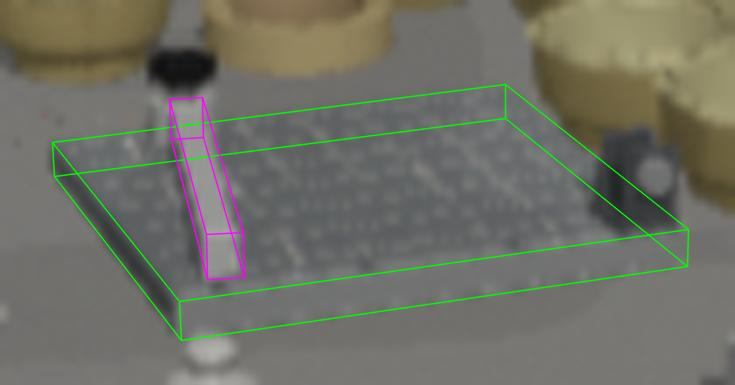

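{"method": "servo_tool", "body": {"motion": [[[-36.8,-31.9,0,0,0,0],[-36.8,-31.9,0,0,0,0],[-36.8,-31.9,0,0,0,0],[-36.8,-31.9,0,0,0,0],[-36.8,-31.9,0,0,0,0]]], "gripper": 45, "newtons": 100}}

```text
time: 2.1
ee_pos: [0.3119, 0.2972, 0.2208]
tcp_rot: [180.0, 0.0, 159.1]
wrist_force: [1.1, -0.2, 0.3]
opening: 0.0452
```

{"method": "servo_tool", "body": {"motion": [[[-36.8,-31.9,0,0,0,0],[-36.8,-31.9,0,0,0,0],[-36.8,-31.9,0,0,0,0],[-36.8,-31.9,0,0,0,0],[-36.8,-31.9,0,0,0,0]]]}}

```text
time: 2.6
ee_pos: [0.4268, 0.0821, 0.221]
tcp_rot: [180.0, 0.1, 159.0]
wrist_force: [1.0, 1.0, -0.6]
opening: 0.0451
```

{"method": "servo_tool", "body": {"motion": [[[-36.8,-31.9,0,0,0,0],[-36.8,-31.9,0,0,0,0],[-36.8,-31.9,0,0,0,0],[-36.8,-31.9,0,0,0,0],[-36.8,-31.9,0,0,0,0]]]}}

```text
time: 3.1
ee_pos: [0.5416, -0.1328, 0.2208]
tcp_rot: [180.0, 0.0, 159.0]
wrist_force: [1.5, 0.4, 0.6]
opening: 0.045
```

{"method": "servo_tool", "body": {"motion": [[[-36.8,-31.9,0,0,0,0],[-36.8,-31.9,0,0,0,0],[-36.8,-31.9,0,0,0,0],[0,0,0,0,0,0.14],[0,0,0,0,0,0.14]]]}}

```text
time: 3.6
ee_pos: [0.6102, -0.2612, 0.2185]
tcp_rot: [-180.0, -0.2, 142.6]
wrist_force: [0.7, 0.2, 0.1]
opening: 0.0449
```

```bash
python3 -c "
from workcell import bot
print(bot.get_obs())"
```

```text
{'time': 3.6, 'q': array([-2.31727860e+01,  2.18584048e+01,  2.99189753e+01,  9.82290512e+01,
        1.44592428e-03,  1.42554902e+01]), 'qd': array([ 1.09501118e+00, -2.48037472e+00, -1.01124468e+00,  1.22369427e-01,
        1.61666303e-02,  8.04069481e+01]), 'joint_efforts': array([ -1.65444095, -66.15156412,  45.87043047,  -0.24256236,
        -0.08489682,  -2.58637302]), 'ee_pos': array([ 0.61018304, -0.26117368,  0.21848899]), 'tcp_rot': array([-1.79959914e+02, -1.63648864e-01,  1.42571664e+02]), 'wrist_force': array([0.69194566, 0.17030885, 0.06614891]), 'torque': array([ 0.05989704,  0.00011832, -0.00754545]), 'opening': 0.0449398277299684}
```

{"method": "servo_tool", "body": {"motion": [[[0,0,0,0,0,-0.1445],[0,0,0,0,0,-0.1445],[0,0,0,0,0,-0.1445],[0,0,0,0,0,-0.1445],[0,0,0,0,0,-0.1445]]]}}

```text
time: 4.1
ee_pos: [0.6099, -0.2596, 0.2206]
tcp_rot: [180.0, -0.0, -175.3]
wrist_force: [-0.2, 1.0, 0.2]
opening: 0.0447
```

{"method": "servo_tool", "body": {"motion": [[[0,0,0,0,0,-0.1445],[0,0,0,0,0,-0.1445],[0,0,0,0,0,-0.1445],[0,0,0,0,0,-0.1445],[0,0,0,0,0,-0.1445]]]}}

```text
time: 4.6
ee_pos: [0.6099, -0.2595, 0.2206]
tcp_rot: [180.0, -0.0, -133.9]
wrist_force: [0.0, 0.5, -0.4]
opening: 0.0446
```

{"method": "servo_tool", "body": {"motion": [[[0,0,20,0,0,-0.1445],[0,0,30,0,0,-0.1445],[0,0,30,0,0,-0.1445],[0,0,20,0,0,-0.1445],[0,0,0,0,0,0]]]}}

```text
time: 5.1
ee_pos: [0.6084, -0.2589, 0.1171]
tcp_rot: [179.7, 0.1, -101.0]
wrist_force: [-0.7, 0.9, -0.7]
opening: 0.0447
```

```bash
cat > snap.py <<'E'
import sys
from workcell import bot
from h import *
def snap(n):
    out=[]
    for k in ["top","side"]:
        c=bot.camera(k); pickle.dump(c,open(f"{k}{n}.pkl","wb")); cv2.imwrite(f"pics/{k}{n}.png",c["color"][:,:,::-1]); out.append(c)
    return out
def st():
    o=bot.get_obs()
    print(round(o["time"],2),"p",(o["ee_pos"]*1000).round(2),"rot",o["tcp_rot"].round(2),"F",o["wrist_force"].round(2),"M",o["torque"].round(2),"op",round(o["opening"]*1000,1),"q",o["q"].round(1))
E
python3 - <<'E'
from snap import *
st(); T1,S1=snap(1)
crop(cv2.imread("pics/top1.png"),310,150,60,75,8,"pics/a1.png")
crop(cv2.imread("pics/side1.png"),260,190,110,75,7,"pics/a2.png")
E
```

```text
5.1 p [ 608.44 -258.91  117.14] rot [ 1.7970e+02  6.0000e-02 -1.0097e+02] F [-0.65  0.95 -0.72] M [ 0.04  0.04 -0.03] op 44.7 q [ -23.1   20.    16.3   86.6   -0.  -102.1]
```

View pics/a1.png

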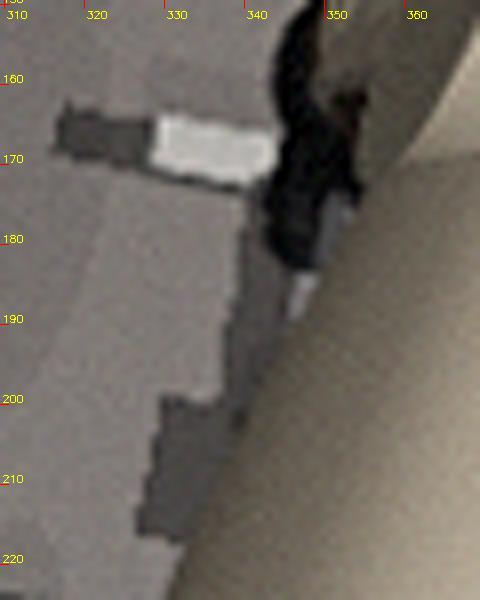

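View pics/a2.png

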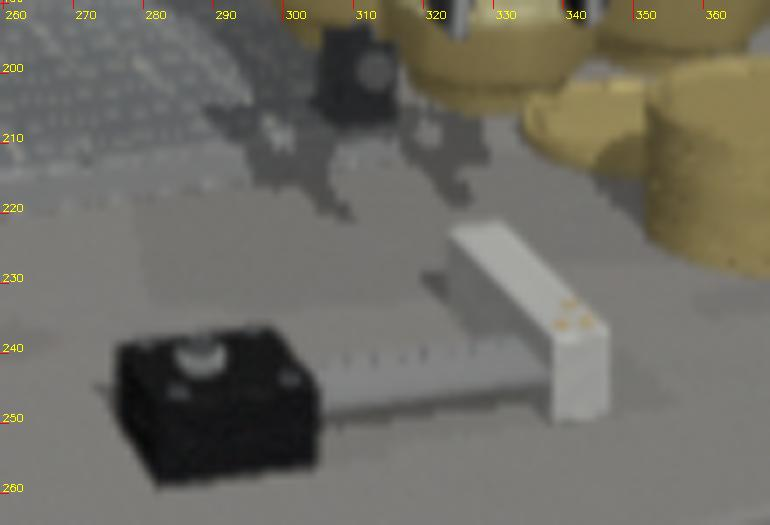

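{"method": "servo_tool", "body": {"motion": [[[0,0,30,0,0,0],[0,0,25,0,0,0],[0,0,5,0,0,0],[0,0,0,0,0,0]]]}}

```text
time: 5.6
ee_pos: [0.6101, -0.2597, 0.0616]
tcp_rot: [-180.0, -0.0, -101.2]
wrist_force: [0.1, -0.0, 0.8]
opening: 0.0451
```

```bash
python3 - <<'E'
from snap import *
st(); T1,S1=snap(2)
crop(cv2.imread("pics/top2.png"),310,150,60,50,8,"pics/a1.png")
crop(cv2.imread("pics/side2.png"),290,185,80,70,9,"pics/a2.png")
E
```

```text
5.6 p [ 610.09 -259.65   61.56] rot [-179.98   -0.   -101.21] F [ 0.14 -0.03  0.83] M [-0.01  0.03 -0.04] op 45.1 q [ -23.1   20.3   10.5   80.2   -0.  -101.8]
```

View pics/a2.png

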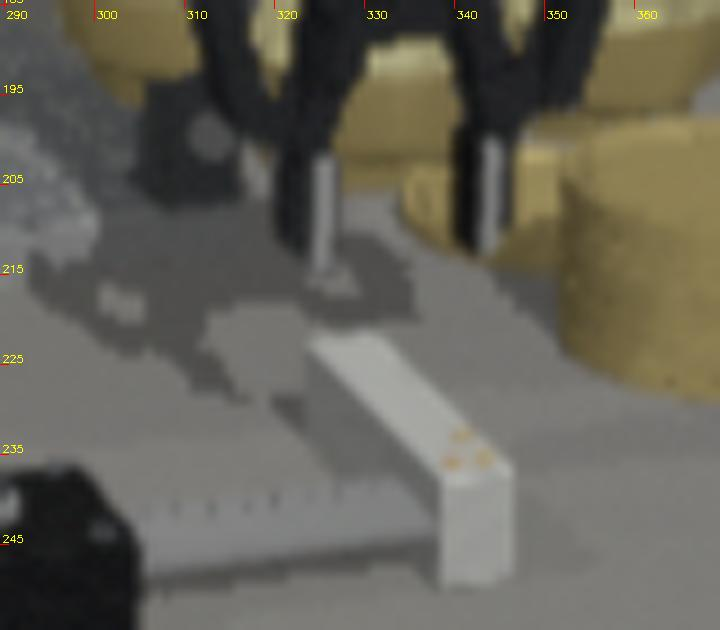

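```bash
python3 - <<'E'
from snap import *
from fit import W
S=pickle.load(open("side2.pkl","rb"));T=pickle.load(open("top2.pkl","rb"))
p=np.array([.6101,-.2597,.0616])
z=lambda c,X:((proj(c,X)[0]-[290,185]+.5)*9).round()
print("tcp",z(S,p),"tip",z(S,p-[0,0,.019]),z(S,p+[.1*0,0,-.006]))
for s in (-1,1):
    print(z(S,p+np.array([.9813,-.19,0])*s*.0225-[0,0,.019]))
print("grip",z(S,W([.584,-.3273,1.377],(72,-12,36))),z(S,W([.584,-.3273,1.377],(0,0,36))))
E
```

```text
tcp [390. 303.] tip [388. 360.] [389. 321.]
[319. 369.]
[457. 352.]
grip [385. 380.] [441. 480.]
```

View pics/a1.png

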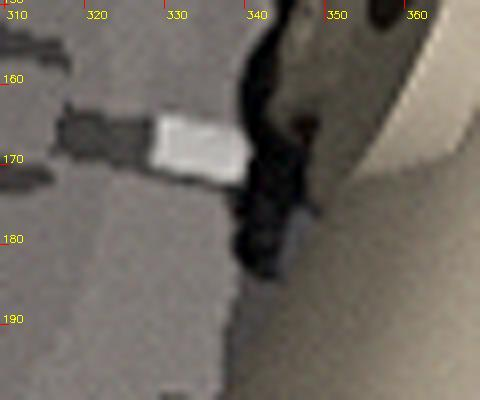

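```bash
python3 - <<'E'
from snap import *
S=pickle.load(open("side2.pkl","rb"));T=pickle.load(open("top2.pkl","rb"))
p=np.array([.6101,-.2597,.0616])
for h in (-19,0,20,54,80): print(h,proj(T,p+[0,0,h/1000])[0].round(1),proj(S,p+[0,0,h/1000])[0].round(1))
for s in (-1,1):
    for h in (-19,0,54): print(s,h,proj(T,p+np.array([.9813,-.19,0])*s*.03+[0,0,h/1000])[0].round(1))
im=cv2.imread("pics/side2.png"); crop(im,260,120,120,130,5,"pics/a3.png")
im=cv2.imread("pics/top2.png"); crop(im,300,110,130,110,6,"pics/a4.png")
E
```

```text
-19 [339.4 168.7] [332.6 224.5]
0 [340.7 168. ] [332.8 218.1]
20 [342.  167.3] [333.1 211.3]
54 [344.4 166. ] [333.5 199.6]
80 [346.4 165. ] [333.8 190.5]
-1 -19 [337.9 177.3]
-1 0 [339.2 176.7]
-1 54 [342.9 175.1]
1 -19 [340.9 160.2]
1 0 [342.1 159.4]
1 54 [346. 157.]
```

View pics/a3.png

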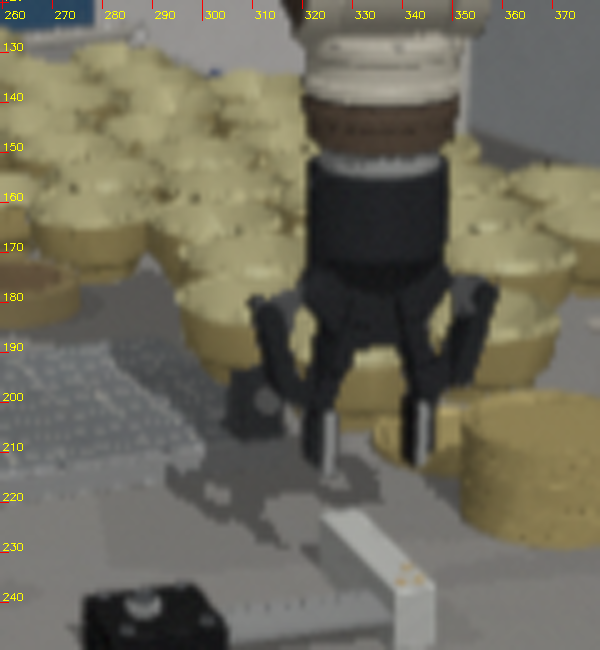

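View pics/a4.png

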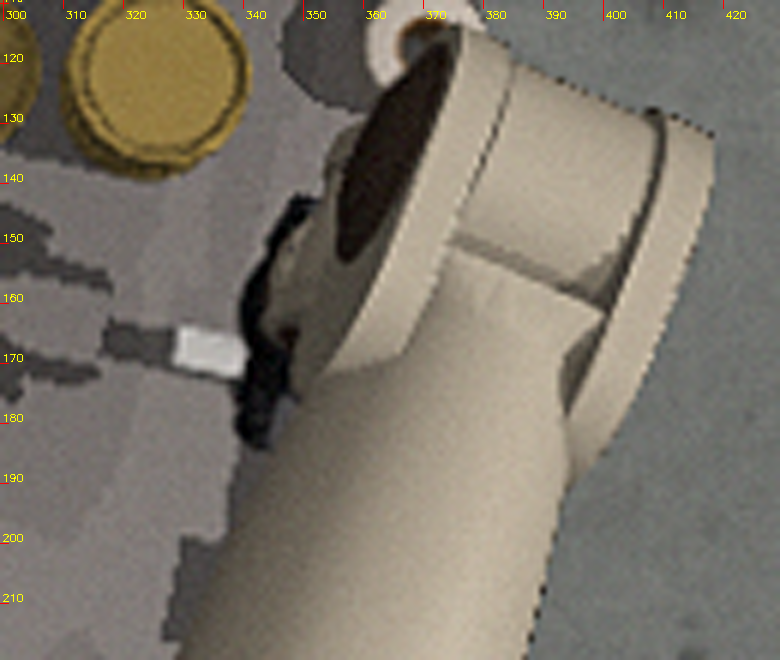

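{"method": "servo_tool", "body": {"motion": [[[0,0,12,0,0,0],[0,0,10,0,0,0],[0,0,0,0,0,0]]]}}

```text
time: 6.0
ee_pos: [0.609, -0.2591, 0.0367]
tcp_rot: [179.9, 0.0, -101.1]
wrist_force: [-0.1, 0.6, 0.1]
opening: 0.0447
```

```bash
python3 - <<'E'
from snap import *
st(); T1,S1=snap(3)
crop(cv2.imread("pics/side3.png"),290,175,80,75,8,"pics/a2.png")
E
```

```text
6.0 p [ 609.02 -259.15   36.69] rot [ 1.7985e+02  3.0000e-02 -1.0110e+02] F [-0.09  0.57  0.08] M [-0.04 -0.05 -0.01] op 44.7 q [ -23.    20.7    8.3   77.7   -0.  -101.9]
```

View pics/a2.png

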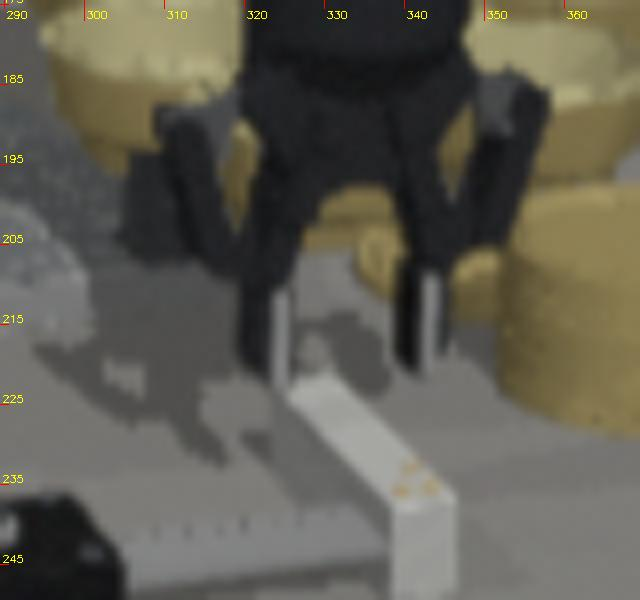

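{"method": "servo_tool", "body": {"motion": [[[0,0,0,0,0,0],[0,0,0,0,0,0],[0,0,0,0,0,0],[0,0,0,0,0,0]]], "gripper": 20, "newtons": 40}}

```text
time: 6.5
ee_pos: [0.61, -0.2596, 0.0389]
tcp_rot: [-180.0, -0.0, -101.1]
wrist_force: [0.3, -1.3, 0.1]
opening: 0.0198
```

```bash
python3 - <<'E'
from snap import *
st(); T1,S1=snap(4)
crop(cv2.imread("pics/side4.png"),290,175,80,75,8,"pics/a2.png")
for h in (-19,0): print(proj(S1,[.6096,-.2591,.039+h/1000]),proj(S1,[.6096,-.2591,.039+h/1000+.03]))
E
```

```text
6.5 p [ 610.   -259.57   38.89] rot [-179.98   -0.   -101.09] F [ 0.26 -1.25  0.11] M [ 0.07  0.03 -0.02] op 19.8 q [ -23.1   20.6    8.4   77.8   -0.  -102. ]
[[332.06292678 232.0167548 ]] [[332.4177035  222.00510116]]
[[332.28689008 225.69421833]] [[332.64567148 215.58272633]]
```

View pics/a2.png

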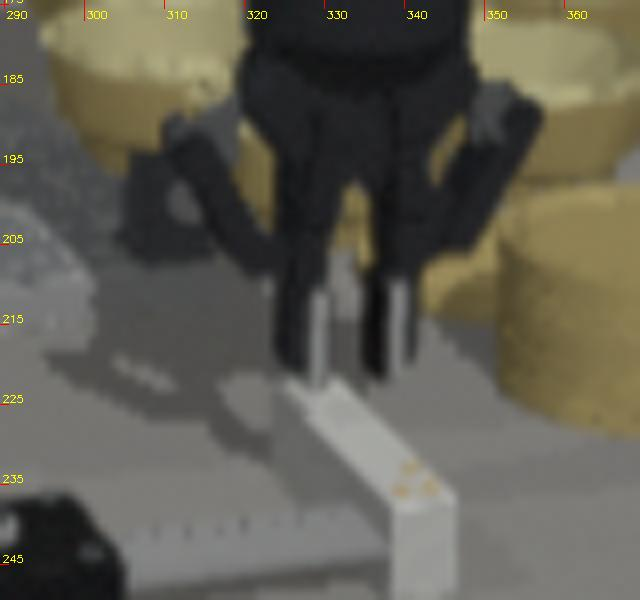

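{"method": "servo_tool", "body": {"motion": [[[0,0,0,0,0,0],[0,0,0,0,0,0],[0,0,5,0,0,0],[0,0,5,0,0,0],[0,0,0,0,0,0]]], "gripper": 45}}

```text
time: 7.1
ee_pos: [0.6093, -0.2593, 0.0274]
tcp_rot: [179.9, 0.0, -101.1]
wrist_force: [0.2, 0.6, 0.3]
opening: 0.0451
```

{"method": "servo_tool", "body": {"motion": [[[0,0,4,0,0,0],[0,0,4,0,0,0],[0,0,0,0,0,0]]]}}

```text
time: 7.4
ee_pos: [0.6095, -0.2594, 0.0199]
tcp_rot: [179.9, 0.0, -101.1]
wrist_force: [-0.0, 0.6, -0.8]
opening: 0.0449
```

```bash
python3 - <<'E'
from snap import *
st(); T1,S1=snap(5)
crop(cv2.imread("pics/side5.png"),290,175,80,75,8,"pics/a2.png")
crop(cv2.imread("pics/top5.png"),310,150,60,50,8,"pics/a1.png")
E
```

```text
7.4 p [ 609.55 -259.42   19.85] rot [ 1.7994e+02  1.0000e-02 -1.0109e+02] F [-0.02  0.59 -0.85] M [ 0.06  0.02 -0.07] op 44.9 q [ -23.1   21.1    6.9   75.9   -0.  -102. ]
```

View pics/a2.png

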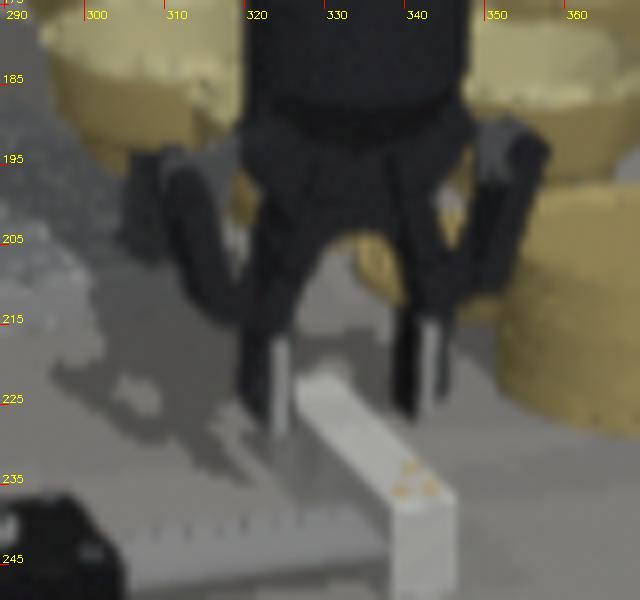

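View pics/a1.png

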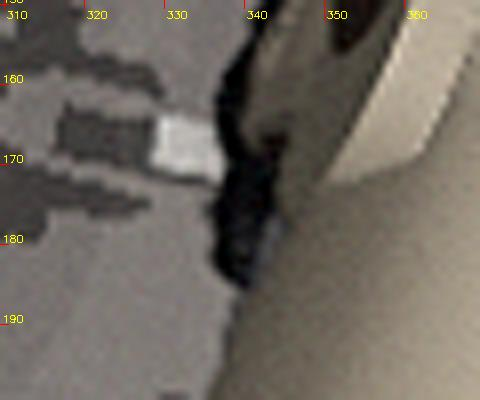

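{"method": "servo_tool", "body": {"motion": [[[0,0,4,0,0,0],[0,0,4,0,0,0],[0,0,2,0,0,0],[0,0,0,0,0,0]]]}}

```text
time: 7.9
ee_pos: [0.6096, -0.2594, 0.0101]
tcp_rot: [180.0, 0.0, -101.1]
wrist_force: [0.0, -0.4, 1.2]
opening: 0.0453
```

{"method": "servo_tool", "body": {"motion": [[[0,0,0,0,0,0],[0,0,0,0,0,0],[0,0,0,0,0,0],[0,0,0,0,0,0],[0,0,0,0,0,0]]], "gripper": 18, "newtons": 40}}

```text
time: 8.4
ee_pos: [0.6099, -0.2595, 0.0109]
tcp_rot: [-180.0, 0.0, -101.1]
wrist_force: [-1.1, 0.2, 2.7]
opening: 0.0228
```

```bash
python3 - <<'E'
from snap import *
st(); T1,S1=snap(6)
crop(cv2.imread("pics/side6.png"),290,175,80,75,8,"pics/a2.png")
E
```

```text
8.4 p [ 609.93 -259.55   10.91] rot [-179.99    0.   -101.09] F [-1.14  0.21  2.67] M [ 0.09  0.2  -0.06] op 22.8 q [ -23.1   21.3    6.2   74.9    0.  -102. ]
```

View pics/a2.png

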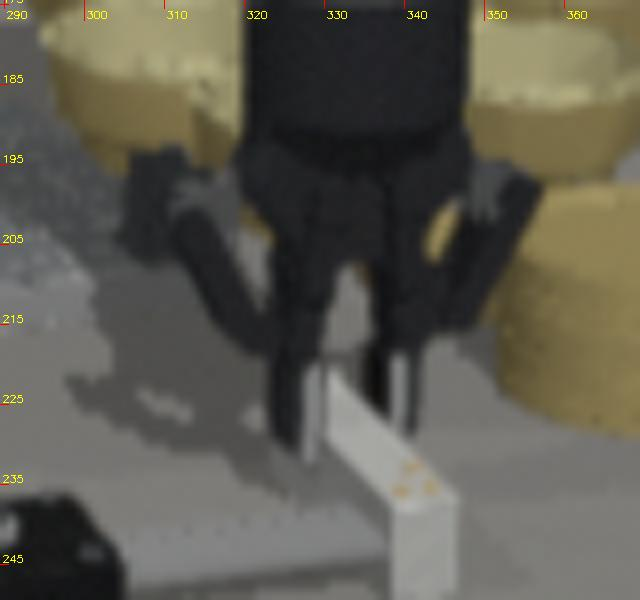

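{"method": "servo_tool", "body": {"motion": [[[0,0,0,0,0,0],[0,0,0,0,0,0],[0,-3,0,0,0,0],[0,-4,0,0,0,0],[0,-5,0,0,0,0]]], "gripper": 10, "newtons": 100}}

```text
time: 9.0
ee_pos: [0.6201, -0.2619, 0.0112]
tcp_rot: [179.8, -0.0, -101.1]
wrist_force: [-11.4, 2.2, 11.2]
opening: 0.0212
```

{"method": "servo_tool", "body": {"motion": [[[0,-5,0,0,0,0],[0,-5,0,0,0,0],[0,-5,0,0,0,0],[0,-5,0,0,0,0],[0,-5,0,0,0,0]]]}}

```text
time: 9.5
ee_pos: [0.6458, -0.2668, 0.0112]
tcp_rot: [180.0, -0.0, -101.1]
wrist_force: [-5.2, 1.1, 8.4]
opening: 0.0216
```

```bash
python3 - <<'E'
from snap import *
st(); T1,S1=snap(7)
crop(cv2.imread("pics/side7.png"),270,175,100,75,7,"pics/a2.png")
E
```

```text
9.5 p [ 645.83 -266.82   11.22] rot [ 1.7995e+02 -2.0000e-02 -1.0111e+02] F [-5.17  1.11  8.44] M [ 0.21  1.18 -0.03] op 21.6 q [ -22.4   26.3   12.9   76.6   -0.  -101.3]
```

View pics/a2.png

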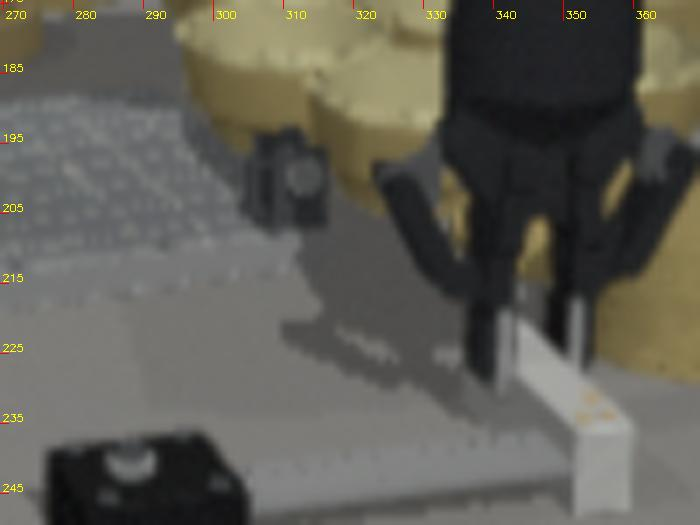

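{"method": "servo_tool", "body": {"motion": [[[0,-5,-0.5,0,0,0],[0,-5,0,0,0,0],[0,-5,0,0,0,0],[0,-5,0,0,0,0],[0,-3,0,0,0,0]]]}}

```text
time: 10.1
ee_pos: [0.6692, -0.2712, 0.0112]
tcp_rot: [180.0, -0.0, -101.1]
wrist_force: [-5.1, 1.6, 5.5]
opening: 0.0211
```

```bash
python3 - <<'E'
from snap import *
st(); T1,S1=snap(8)
crop(cv2.imread("pics/side8.png"),270,175,100,75,7,"pics/a2.png")
crop(cv2.imread("pics/top8.png"),310,140,60,80,7,"pics/a1.png")
E
```

```text
10.1 p [ 669.16 -271.17   11.23] rot [ 1.7999e+02 -1.0000e-02 -1.0109e+02] F [-5.12  1.61  5.45] M [ 0.13  1.02 -0.07] op 21.1 q [ -22.1   29.6   17.4   77.8   -0.  -101. ]
```

View pics/a2.png

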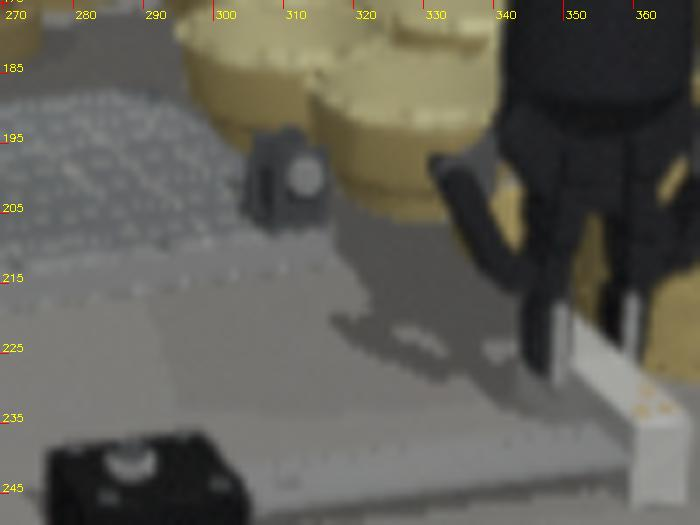

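View pics/a1.png

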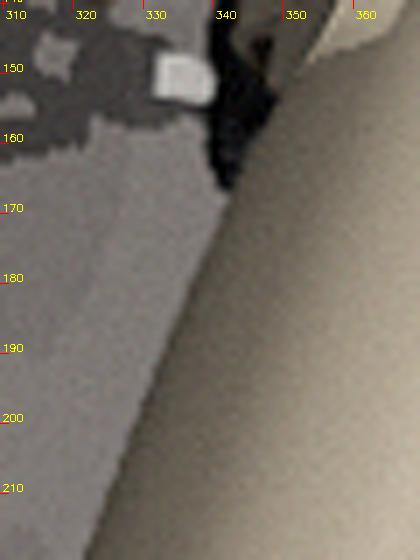

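{"method": "servo_tool", "body": {"motion": [[[0,-1,-0.5,0,0,0],[0,0,-2,0,0,0],[0,0,-2,0,0,0],[0,0,0,0,0,0]]]}}

```text
time: 10.6
ee_pos: [0.6698, -0.2711, 0.0153]
tcp_rot: [180.0, 0.0, -101.1]
wrist_force: [-0.3, 0.6, -4.1]
opening: 0.0214
```

```bash
python3 - <<'E'
from snap import *
st()
E
```

```text
10.6 p [ 669.8  -271.15   15.29] rot [ 1.7998e+02  2.0000e-02 -1.0109e+02] F [-0.32  0.6  -4.11] M [ 0.09 -0.1   0.06] op 21.4 q [ -22.    29.6   17.9   78.3    0.  -101. ]
```

{"method": "servo_tool", "body": {"motion": [[[0,0,-15,0,0,0],[0,0,-25,0,0,0],[0,0,-25,0,0,0],[-10,7,-15,0,0,0],[-22,16,-10,0,0,0]]]}}

```text
time: 11.1
ee_pos: [0.6538, -0.2361, 0.1076]
tcp_rot: [-179.9, -0.0, -101.2]
wrist_force: [-0.3, 1.1, -4.2]
opening: 0.022
```

{"method": "servo_tool", "body": {"motion": [[[-32.2,23.4,0,0,0,0],[-32.2,23.4,0,0,0,0],[-32.2,23.4,0,0,0,0],[-22.2,16.3,0,0,0,0],[-10,7,0,0,0,0]]]}}

```text
time: 11.6
ee_pos: [0.585, -0.0884, 0.1066]
tcp_rot: [-180.0, 0.0, -101.0]
wrist_force: [0.4, 0.3, -3.8]
opening: 0.0217
```

{"method": "servo_tool", "body": {"motion": [[[0,0,0,0,0,0.06],[0,0,0,0,0,0.13],[0,0,0,0,0,0.149],[0,0,0,0,0,0.149],[0,0,0,0,0,0.149]]]}}

```text
time: 12.1
ee_pos: [0.5863, -0.0911, 0.106]
tcp_rot: [-180.0, 0.0, -138.0]
wrist_force: [-0.7, -0.3, -4.8]
opening: 0.0212
```

{"method": "servo_tool", "body": {"motion": [[[0,0,0,0,0,0.149],[0,0,0,0,0,0.149],[0,0,0,0,0,0.149],[0,0,0,0,0,0.149],[0,0,0,0,0,0.13]]]}}

```text
time: 12.6
ee_pos: [0.5863, -0.0911, 0.106]
tcp_rot: [-180.0, 0.0, -179.5]
wrist_force: [-0.8, 0.1, -4.4]
opening: 0.0214
```

{"method": "servo_tool", "body": {"motion": [[[0,0,0,0,0,0.09],[0,0,0,0,0,0.039],[0,0,0,0,0,0],[0,0,0,0,0,0]]]}}

```text
time: 13.0
ee_pos: [0.5864, -0.0911, 0.1059]
tcp_rot: [-180.0, 0.0, 173.5]
wrist_force: [0.9, 0.5, -4.8]
opening: 0.0211
```

```bash
python3 - <<'E'
from snap import *
st(); T1,S1=snap(9)
crop(cv2.imread("pics/side9.png"),215,145,110,80,7,"pics/a2.png")
crop(cv2.imread("pics/top9.png"),205,135,100,85,8,"pics/a1.png")
E
```

```text
13.0 p [586.37 -91.09 105.92] rot [-1.7999e+02  2.0000e-02  1.7349e+02] F [ 0.91  0.54 -4.84] M [-0.1  -0.13  0.02] op 21.1 q [-8.8 10.1  3.1 82.9 -0.  -2.3]
```

View pics/a2.png

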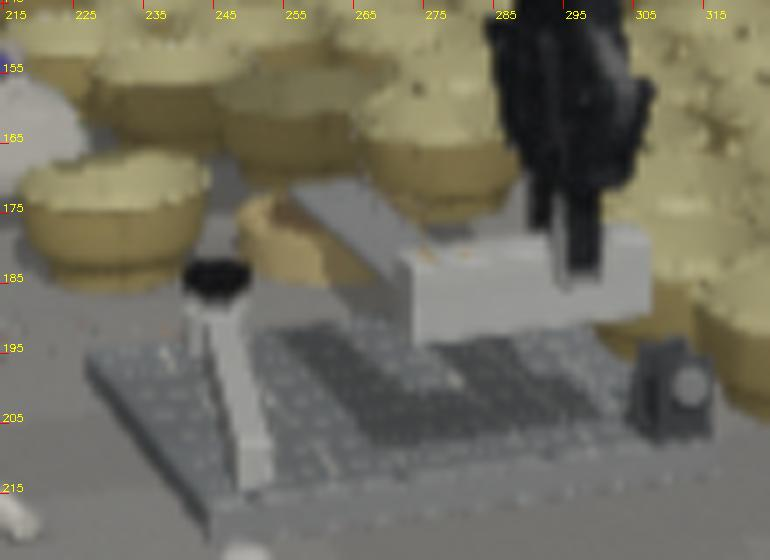

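View pics/a1.png

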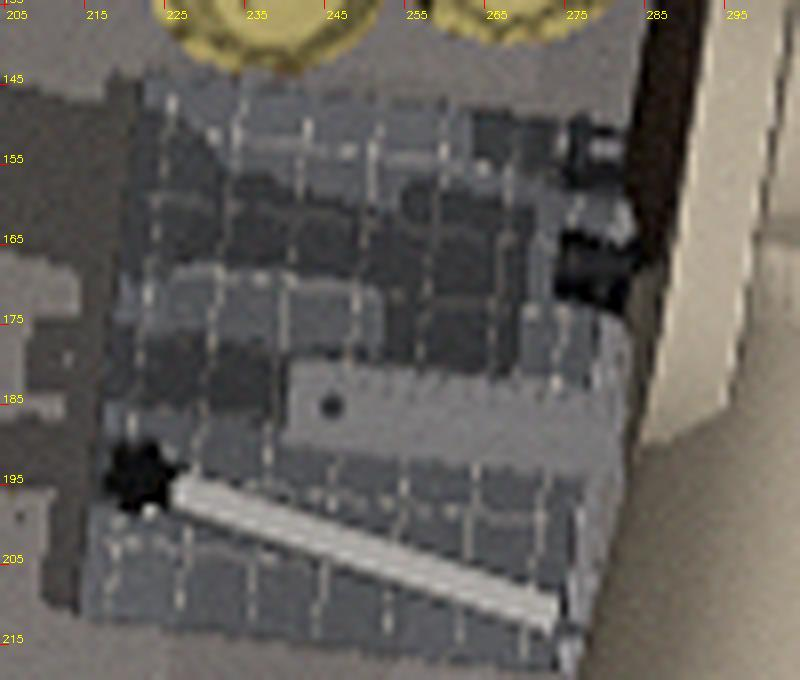

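```bash
python3 - <<'E'
from fit import *
T=pickle.load(open("top9.pkl","rb"));S=pickle.load(open("side9.pkl","rb"))
ot=[(T,X,px(z,205,135,8)) for X,z in [((0,150,21.5),(283,440)),((35,150,21.5),(288,362))]]
os_=[(S,X,px(z,215,145,7)) for X,z in [((0,-24,36),(413,266)),((0,-24,0),(415,343)),((110,-24,36),(650,230)),((110,-24,0),(650,308)),((0,150,21.5),(297,187)),((35,150,21.5),(360,180))]]
np.set_printoptions(precision=4,suppress=True)
def f(p,o): return np.concatenate([proj(c,W(p[:3],X)+[0,0,p[3]])[0]-u for c,X,u in o])
for o in (os_,ot+os_):
    r=least_squares(f,[.52,-.07,-.11,.1],args=(o,),loss="soft_l1",f_scale=.7);print(r.x,np.degrees(r.x[2]));print(f(r.x,o).reshape(-1,2).T)
yaw=np.radians(-6.5);c,s=np.cos(yaw),np.sin(yaw)
print("robot pred",.58637-(c*.0715-s*-.0124),-.09109-(s*.0715+c*-.0124),yaw,.1059-.0108)
# guillotine refit w/ improved points
g=[(T,X,px(z,205,135,8)) for X,z in [((120,110,18),(146,78)),((-120,110,18),(80,612)),((-120,-110,18),(580,674)),((-58,85,62),(141,476))]]
gs=[(S,X,px(z,215,145,7)) for X,z in [((-120,-110,18),(212,508)),((-120,110,18),(86,358)),((-58,85,62),(218,272))]]
for o in (g,gs,g+gs):
    p,r=fit(o,[.57,.05,-.1],0);print(p,np.degrees(p[2]));print(r.T)
E
```

```text
[ 0.5373 -0.0275 -0.1204  0.0814] -6.901195872936357
[[ 0.2428  0.0682  0.0055 -0.1669 -0.5496  0.2962]
 [-0.5093 -0.2593  0.5788  0.4816 -0.0427 -0.1497]]
[ 0.5152 -0.0697 -0.1243  0.0968] -7.121249092155953
[[-0.4423  0.2814 -0.1547 -0.3217  0.8927  0.7065 -1.2838 -0.0976]
 [ 0.4268 -0.6694 -0.4603  0.2027  0.5196  0.823  -0.379  -0.5093]]
robot pred 0.516733332169846 -0.07067567920520498 -0.11344640137963143 0.09509999999999999
[ 0.5716  0.0474 -0.1205] -6.906396159177175
[[-0.1663 -0.4363  0.4006  0.1784]
 [-1.0518  0.5205  0.2699 -0.104 ]]
[ 0.569   0.0455 -0.1174] -6.724509593052011
[[ 0.05   -0.0897  0.0288]
 [ 0.9459 -0.5392 -0.3818]]
[ 0.5706  0.0476 -0.12  ] -6.874897762997424
[[-0.2318 -0.4641  0.379   0.14    0.1562  0.1951  0.2795]
 [-0.7722  0.8118  0.5272  0.191   0.5981 -0.8275 -0.6366]]
```

{"method": "servo_tool", "body": {"motion": [[[0,0,20,0,0,0.006],[0,0,25,0,0,0],[0,0,25,0,0,0],[0,0,15,0,0,0],[0,0,8,0,0,0]]]}}

```text
time: 13.6
ee_pos: [0.5857, -0.091, 0.0112]
tcp_rot: [180.0, -0.1, 173.1]
wrist_force: [-0.2, 0.5, -3.0]
opening: 0.0212
```

{"method": "servo_tool", "body": {"motion": [[[0,0,0,0,0,0],[0,0,0,0,0,0]]]}}

```text
time: 13.8
ee_pos: [0.5869, -0.0912, 0.0136]
tcp_rot: [-180.0, 0.1, 173.1]
wrist_force: [-0.6, 0.4, -4.5]
opening: 0.0212
```

```bash
python3 - <<'E'
from snap import *
st(); T1,S1=snap(10)
crop(cv2.imread("pics/side10.png"),215,145,110,80,7,"pics/a2.png")
crop(cv2.imread("pics/top10.png"),205,135,100,85,8,"pics/a1.png")
E
```

```text
13.8 p [586.93 -91.15  13.61] rot [-1.8000e+02  7.0000e-02  1.7309e+02] F [-0.59  0.36 -4.45] M [-0.07 -0.09 -0.01] op 21.2 q [-8.8 11.9 -5.1 72.9 -0.  -1.9]
```

View pics/a2.png

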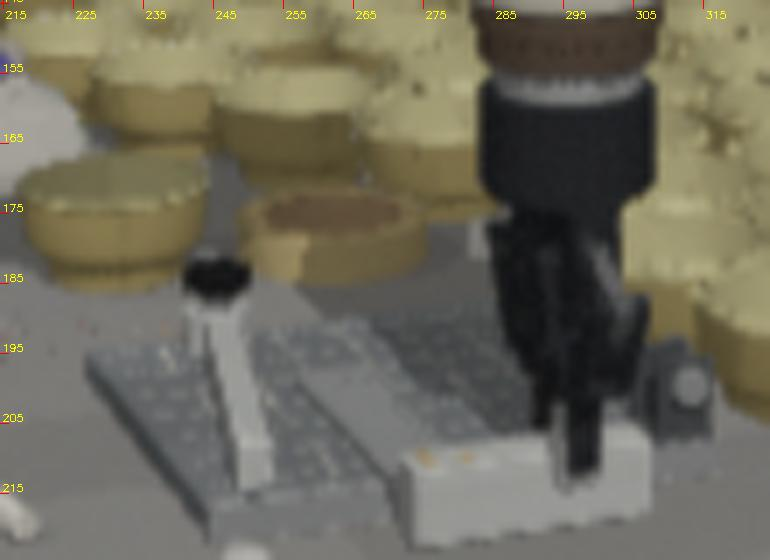

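View pics/a1.png

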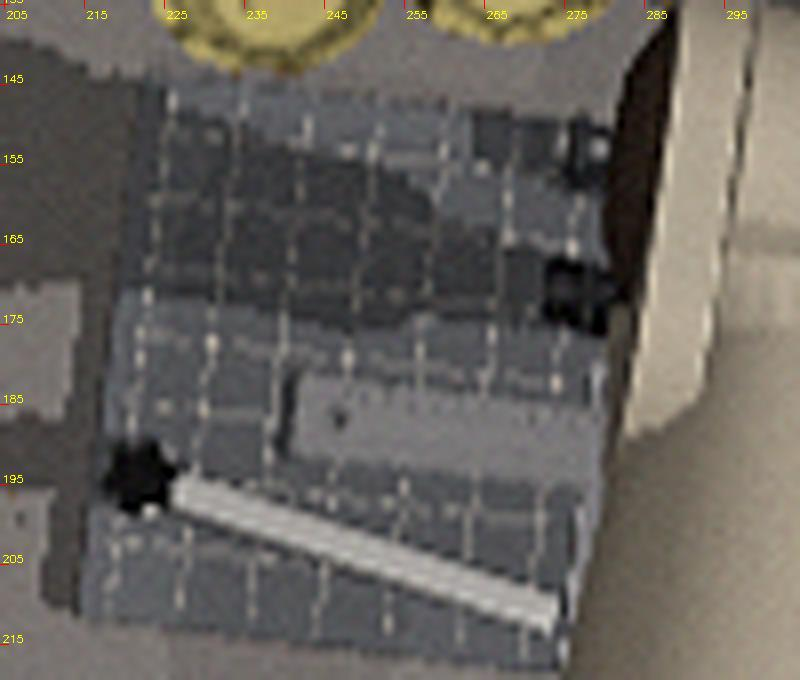

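{"method": "servo_tool", "body": {"motion": [[[0,3,1,0,0,0],[0,4,1,0,0,0],[0,3,0,0,0,0],[0,1,0,0,0,0],[0,0,0,0,0,0]]]}}

```text
time: 14.4
ee_pos: [0.5881, -0.0799, 0.0112]
tcp_rot: [180.0, 0.0, 173.1]
wrist_force: [-0.3, -0.4, 1.1]
opening: 0.0215
```

{"method": "servo_tool", "body": {"motion": [[[0,1,0,0,0,0],[0,0,0,0,0,0]]]}}

```text
time: 14.6
ee_pos: [0.5882, -0.0793, 0.0112]
tcp_rot: [-180.0, 0.1, 173.1]
wrist_force: [-0.6, -1.8, 3.6]
opening: 0.0215
```

{"method": "servo_tool", "body": {"motion": [[[0,1,0,0,0,0],[0,0,0,0,0,0]]]}}

```text
time: 14.8
ee_pos: [0.5883, -0.0785, 0.0112]
tcp_rot: [-180.0, 0.1, 173.1]
wrist_force: [0.1, -4.2, 6.1]
opening: 0.0209
```

```bash
python3 - <<'E'
from snap import *
st()
E
```

```text
14.8 p [588.27 -78.46  11.16] rot [-1.7997e+02  5.0000e-02  1.7307e+02] F [ 0.08 -4.2   6.12] M [-1.    0.13  0.05] op 20.9 q [-7.6 12.  -5.4 72.6 -0.  -0.6]
```

{"method": "servo_tool", "body": {"motion": [[[0,0,-1,0,0,0],[0,0,0,0,0,0]]]}}

```text
time: 15.0
ee_pos: [0.5876, -0.0778, 0.0112]
tcp_rot: [180.0, -0.1, 173.1]
wrist_force: [-0.7, -0.6, -0.9]
opening: 0.0215
```

```bash
python3 - <<'E'
from snap import *
st()
E
```

```text
15.0 p [587.61 -77.76  11.21] rot [ 1.7995e+02 -6.0000e-02  1.7309e+02] F [-0.75 -0.55 -0.91] M [-0.13 -0.01  0.02] op 21.5 q [-7.6 12.  -5.3 72.8  0.  -0.6]
```

{"method": "servo_tool", "body": {"motion": [[[0,0.5,-0.5,0,0,0],[0,0,0,0,0,0]]]}}

```text
time: 15.2
ee_pos: [0.5875, -0.0773, 0.0114]
tcp_rot: [180.0, -0.1, 173.1]
wrist_force: [-0.3, 0.2, -4.5]
opening: 0.0213
```

{"method": "servo_tool", "body": {"motion": [[[0,1,0,0,0,0],[0,0,0,0,0,0]]]}}

```text
time: 15.4
ee_pos: [0.5879, -0.0764, 0.0118]
tcp_rot: [180.0, -0.0, 173.1]
wrist_force: [-0.1, 0.0, -4.5]
opening: 0.0216
```

{"method": "servo_tool", "body": {"motion": [[[0,1,0,0,0,0],[0,0,0,0,0,0]]]}}

```text
time: 15.6
ee_pos: [0.588, -0.0762, 0.0119]
tcp_rot: [-179.9, -0.0, 173.1]
wrist_force: [-1.1, -4.9, -5.4]
opening: 0.0215
```

```bash
python3 - <<'E'
from snap import *
st()
E
```

```text
15.6 p [587.97 -76.24  11.92] rot [-1.7992e+02 -3.0000e-02  1.7307e+02] F [-1.08 -4.88 -5.39] M [-1.11  0.04  0.15] op 21.5 q [-7.3 11.9 -5.3 72.8 -0.1 -0.4]
```

{"method": "servo_tool", "body": {"motion": [[[0,-1.5,0,0,0,0],[5,0,0,0,0,0],[5,0,0,0,0,0],[4,0,0,0,0,0],[0,0,0,0,0,0]]]}}

```text
time: 16.1
ee_pos: [0.5736, -0.0753, 0.0123]
tcp_rot: [180.0, -0.0, 173.1]
wrist_force: [0.4, 0.2, -5.6]
opening: 0.0213
```

{"method": "servo_tool", "body": {"motion": [[[1,0,0,0,0,0],[1,0,0,0,0,0],[0,0,0,0,0,0]]]}}

```text
time: 16.4
ee_pos: [0.5721, -0.0752, 0.0122]
tcp_rot: [180.0, -0.0, 173.1]
wrist_force: [0.2, -0.2, -4.0]
opening: 0.021
```

```bash
python3 - <<'E'
from snap import *
st(); T1,S1=snap(11)
crop(cv2.imread("pics/top11.png"),210,165,75,60,10,"pics/a1.png")
E
```

```text
16.4 p [572.15 -75.19  12.18] rot [180.    -0.   173.08] F [ 0.23 -0.2  -4.03] M [-0.06 -0.07 -0.04] op 21.0 q [-7.5  9.8 -7.7 72.5  0.  -0.6]
```

View pics/a1.png

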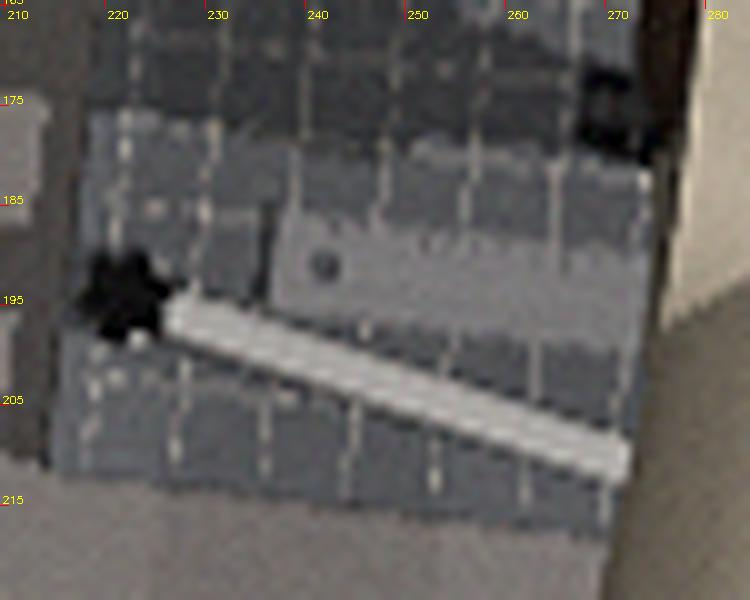

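{"method": "servo_tool", "body": {"motion": [[[1,0,0,0,0,0],[1,0,0,0,0,0],[0,0,0,0,0,0]]]}}

```text
time: 16.8
ee_pos: [0.5701, -0.075, 0.0122]
tcp_rot: [-180.0, -0.0, 173.1]
wrist_force: [0.6, 0.1, -3.1]
opening: 0.0212
```

{"method": "servo_tool", "body": {"motion": [[[0.5,0,0,0,0,0],[0,0,0,0,0,0]]]}}

```text
time: 17.0
ee_pos: [0.5697, -0.0749, 0.0122]
tcp_rot: [-180.0, 0.0, 173.1]
wrist_force: [-0.0, -0.2, -3.9]
opening: 0.0216
```

{"method": "servo_tool", "body": {"motion": [[[0.5,0,0,0,0,0],[0,0,0,0,0,0]]]}}

```text
time: 17.2
ee_pos: [0.5692, -0.0749, 0.0122]
tcp_rot: [-180.0, -0.0, 173.1]
wrist_force: [-0.0, 0.3, -4.7]
opening: 0.0212
```

```bash
python3 - <<'E'
from snap import *
st()
E
```

```text
17.2 p [569.16 -74.88  12.18] rot [-180.     -0.    173.08] F [-0.02  0.27 -4.73] M [-0.05 -0.12  0.03] op 21.2 q [-7.5  9.4 -8.2 72.4 -0.  -0.6]
```

{"method": "servo_tool", "body": {"motion": [[[0.5,0,0,0,0,0],[0,0,0,0,0,0]]]}}

```text
time: 17.4
ee_pos: [0.5687, -0.0748, 0.0122]
tcp_rot: [180.0, -0.0, 173.1]
wrist_force: [0.4, -0.2, -5.1]
opening: 0.0211
```

{"method": "servo_tool", "body": {"motion": [[[0.5,0,0,0,0,0],[0,0,0,0,0,0]]]}}

```text
time: 17.6
ee_pos: [0.5683, -0.0748, 0.0123]
tcp_rot: [-180.0, 0.0, 173.1]
wrist_force: [1.1, -0.1, -5.3]
opening: 0.0215
```

{"method": "servo_tool", "body": {"motion": [[[0.5,0,0,0,0,0],[0,0,0,0,0,0]]]}}

```text
time: 17.8
ee_pos: [0.5679, -0.0748, 0.0123]
tcp_rot: [-180.0, 0.0, 173.1]
wrist_force: [0.9, -1.3, -4.3]
opening: 0.0212
```

```bash
python3 - <<'E'
from snap import *
st()
E
```

```text
17.8 p [567.92 -74.81  12.33] rot [-1.7999e+02  3.0000e-02  1.7307e+02] F [ 0.92 -1.25 -4.33] M [-0.21 -0.39 -0.2 ] op 21.2 q [-7.5  9.2 -8.4 72.4 -0.  -0.6]
```

{"method": "servo_tool", "body": {"motion": [[[0.5,0,0,0,0,0],[0,0,0,0,0,0]]]}}

```text
time: 18.0
ee_pos: [0.5675, -0.0748, 0.0123]
tcp_rot: [-180.0, 0.0, 173.1]
wrist_force: [1.5, -1.0, -4.6]
opening: 0.0214
```

{"method": "servo_tool", "body": {"motion": [[[0.5,0,0,0,0,0],[0,0,0,0,0,0]]]}}

```text
time: 18.2
ee_pos: [0.567, -0.0748, 0.0124]
tcp_rot: [-180.0, 0.0, 173.1]
wrist_force: [2.3, -1.6, -4.9]
opening: 0.021
```

```bash
python3 - <<'E'
from snap import *
st(); T1,S1=snap(12)
crop(cv2.imread("pics/top12.png"),210,165,75,60,10,"pics/a1.png")
crop(cv2.imread("pics/side12.png"),215,165,100,60,8,"pics/a2.png")
E
```

```text
18.2 p [566.98 -74.78  12.37] rot [-1.7998e+02  4.0000e-02  1.7306e+02] F [ 2.32 -1.61 -4.92] M [-0.57 -0.7  -0.41] op 21.0 q [-7.5  9.1 -8.5 72.3 -0.  -0.6]
```

View pics/a1.png

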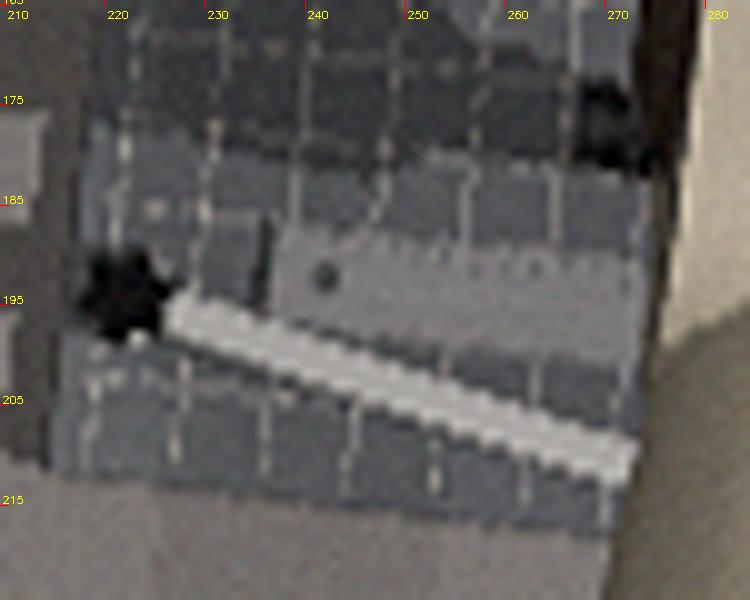

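View pics/a2.png

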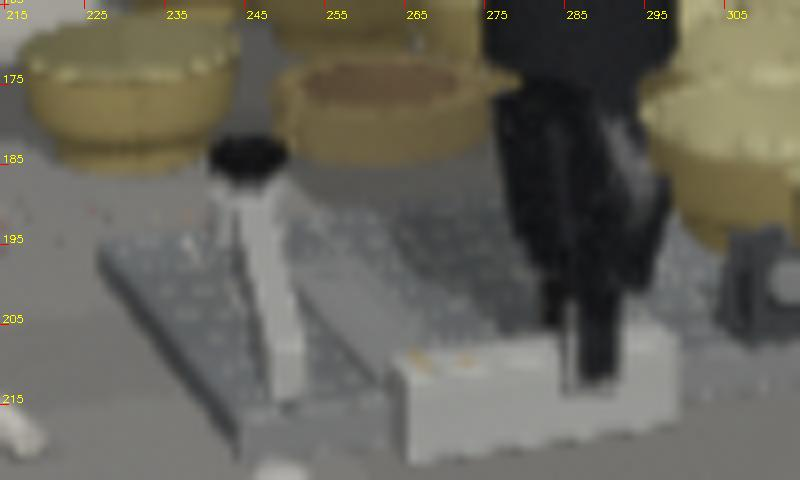

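```bash
cat > fen.py <<'E'
from fit import *
np.set_printoptions(precision=4,suppress=True)
def fenceline(n,lo=231,hi=267):
    T=pickle.load(open(f"top{n}.pkl","rb")); im=T["color"].astype(float).mean(2)
    pts=[]
    for c in range(lo,hi):
        col=im[186:216,c]; r=int(np.argmax(np.convolve(col,np.ones(4),'same')))
        a=col[max(0,r-5):r+6]; base=np.percentile(a,25); w=np.clip(a-base-25,0,None); 
        if w.sum()<100: continue
        pts.append((c,186+max(0,r-5)+(w*np.arange(len(a))).sum()/w.sum()))
    pts=np.array(pts)
    # ray to plane z=.041
    s=(pts-[T["cx"],T["cy"]])/[T["fx"],T["fy"]]; u=s.copy()
    for _ in range(10): u=s/(1+T["k1"]*(u**2).sum(1,keepdims=True))
    d=np.c_[u,np.ones(len(u))]@T["R"]; o=-T["R"].T@T["t"]
    X=o+d*((.041-o[2])/d[:,2])[:,None]
    x,y=X[:,0],X[:,1]
    A=np.polyfit(y,x,1); res=x-np.polyval(A,y); k=abs(res)<.0015; A=np.polyfit(y[k],x[k],1)
    return A,res.std(),k.sum(),y.min(),y.max()
if __name__=="__main__":
  for n in (0,9,10,11,12):
    A,sd,k,a,b=fenceline(n)
    # fence dir from pivot to tip ~ -y: angle theta: tip toward -gx. in world dir (dx/dy)=A0
    ang=np.arctan(A[0]) # x = A0*y ; at th=0,yaw=g: x=-tan(g)*y => ang=-g
    print(n,A,"sd",sd,k,a,b,"theta rel square yaw -6.93deg:",ang-np.radians(6.93))
    for pg in ([.5706,.0476,-.12],[.5711,.0486,-.1165]):
        P=W(pg,(-58,85,0)); print("  line at pivot y minus pivot x (mm)",(np.polyval(A,P[1])-P[0])*1000)
E
python3 fen.py
```

```text
0 [0.3379 0.4768] sd 0.0005191032326570863 35 -0.00757332557456971 0.111023712663598 theta rel square yaw -6.93deg: 0.20493708057217833
  line at pivot y minus pivot x (mm) 0.5150258818829023
  line at pivot y minus pivot x (mm) 0.6160728803349391
9 [0.3378 0.4767] sd 0.0006390273221443327 35 -0.007573733388274398 0.11102378633138632 theta rel square yaw -6.93deg: 0.20483140495779253
  line at pivot y minus pivot x (mm) 0.47339441668337034
  line at pivot y minus pivot x (mm) 0.5743432772794543
10 [0.339  0.4766] sd 0.0005117130448849592 35 -0.007570320779218105 0.11102360478669915 theta rel square yaw -6.93deg: 0.20588140650701894
  line at pivot y minus pivot x (mm) 0.524803033626231
  line at pivot y minus pivot x (mm) 0.626727311522246
11 [0.3382 0.4767] sd 0.0004989801448512262 35 -0.00757312082990514 0.11102379380516417 theta rel square yaw -6.93deg: 0.20521719774109212
  line at pivot y minus pivot x (mm) 0.4946304465872631
  line at pivot y minus pivot x (mm) 0.5959376155948437
12 [0.3455 0.4762] sd 0.0005553195069637133 34 -0.007572661816961139 0.11102397069920814 theta rel square yaw -6.93deg: 0.21171463333853782
  line at pivot y minus pivot x (mm) 0.9870650688070803
  line at pivot y minus pivot x (mm) 1.0944209536634109
```

{"method": "servo_tool", "body": {"motion": [[[-4,0,0,0,0,0],[-4,0,0,0,0,0],[-3.4,0,0,0,0,0],[0,0,0,0,0,0]]]}}

```text
time: 18.7
ee_pos: [0.5783, -0.0758, 0.0119]
tcp_rot: [180.0, -0.0, 173.1]
wrist_force: [0.1, 1.1, -4.5]
opening: 0.021
```

{"method": "servo_tool", "body": {"motion": [[[0,1,0,0,0,0],[0,0.5,0,0,0,0],[0,0,0,0,0,0]]]}}

```text
time: 19.0
ee_pos: [0.578, -0.0751, 0.0121]
tcp_rot: [-179.9, -0.0, 173.1]
wrist_force: [0.5, -5.6, -5.9]
opening: 0.0214
```

{"method": "servo_tool", "body": {"motion": [[[0,0.7,0,0,0,0],[0,0,0,0,0,0]]]}}

```text
time: 19.2
ee_pos: [0.578, -0.075, 0.0121]
tcp_rot: [-179.8, -0.0, 173.0]
wrist_force: [-0.5, -8.0, -5.7]
opening: 0.0215
```

```bash
python3 - <<'E'
from snap import *
st()
E
```

```text
19.2 p [578.05 -75.03  12.07] rot [-1.7985e+02 -1.0000e-02  1.7304e+02] F [-0.46 -8.02 -5.7 ] M [-1.92 -0.09  0.21] op 21.5 q [-7.3 10.6 -6.9 72.6 -0.2 -0.4]
```

{"method": "servo_tool", "body": {"motion": [[[0,0,0.4,0,0,0],[0,0,0,0,0,0]]]}}

```text
time: 19.4
ee_pos: [0.5781, -0.075, 0.012]
tcp_rot: [-179.9, 0.0, 173.0]
wrist_force: [-0.3, -8.5, -3.1]
opening: 0.0217
```

{"method": "servo_tool", "body": {"motion": [[[0,-0.5,0.3,0,0,0],[0,0,0,0,0,0]]]}}

```text
time: 19.6
ee_pos: [0.5781, -0.075, 0.0118]
tcp_rot: [-179.9, 0.0, 173.0]
wrist_force: [-1.4, -5.7, -1.7]
opening: 0.0215
```

```bash
python3 - <<'E'
from snap import *
st()
E
```

```text
19.6 p [578.13 -75.05  11.78] rot [-1.7992e+02  1.0000e-02  1.7305e+02] F [-1.36 -5.75 -1.71] M [-1.32  0.08  0.17] op 21.5 q [-7.4 10.6 -6.9 72.5 -0.1 -0.4]
```

{"method": "servo_tool", "body": {"motion": [[[0,0,0.3,0,0,0],[0,0,0,0,0,0]]]}}

```text
time: 19.8
ee_pos: [0.5782, -0.0751, 0.0116]
tcp_rot: [-179.9, 0.0, 173.1]
wrist_force: [-1.7, -5.5, -2.3]
opening: 0.0215
```

{"method": "servo_tool", "body": {"motion": [[[0,0,0,0,0,0],[0,0,0,0,0,0],[0,0,0,0,0,0]]], "gripper": 30, "newtons": 20}}

```text
time: 20.1
ee_pos: [0.5785, -0.074, 0.0117]
tcp_rot: [180.0, 0.0, 173.1]
wrist_force: [-0.2, 0.5, -0.0]
opening: 0.0299
```

```bash
python3 - <<'E'
from snap import *
st(); T1,S1=snap(13)
crop(cv2.imread("pics/top13.png"),210,165,75,60,10,"pics/a1.png")
crop(cv2.imread("pics/side13.png"),215,165,100,60,8,"pics/a2.png")
E
```

```text
20.1 p [578.55 -73.95  11.68] rot [1.7997e+02 5.0000e-02 1.7309e+02] F [-0.15  0.54 -0.03] M [-0.02 -0.01  0.01] op 29.9 q [-7.3 10.6 -6.9 72.5  0.  -0.4]
```

View pics/a1.png

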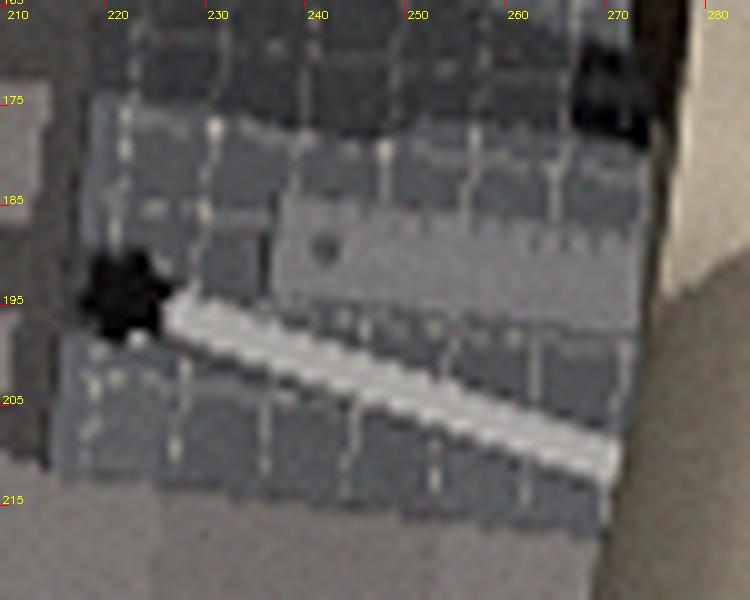

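View pics/a2.png

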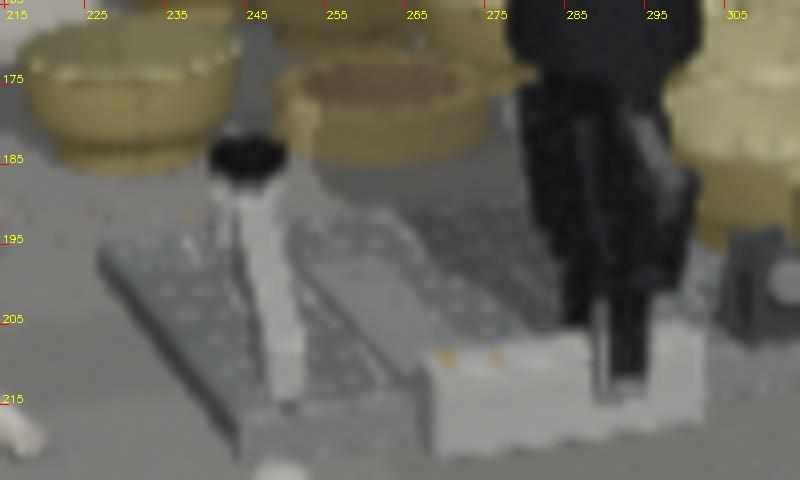

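{"method": "servo_tool", "body": {"motion": [[[0,1.5,0,0,0,0],[0,0.7,0,0,0,0],[0,0,0,0,0,0]]]}}

```text
time: 20.5
ee_pos: [0.5786, -0.0721, 0.0113]
tcp_rot: [-180.0, 0.0, 173.1]
wrist_force: [-0.6, -1.4, 0.4]
opening: 0.0297
```

{"method": "servo_tool", "body": {"motion": [[[0,0.7,0,0,0,0],[0,0,0,0,0,0]]]}}

```text
time: 20.7
ee_pos: [0.5786, -0.072, 0.0112]
tcp_rot: [-179.9, 0.0, 173.1]
wrist_force: [-0.9, -4.3, -0.6]
opening: 0.0299
```

{"method": "servo_tool", "body": {"motion": [[[0,0.7,0,0,0,0],[0,0,0,0,0,0]]]}}

```text
time: 20.9
ee_pos: [0.5786, -0.0719, 0.0113]
tcp_rot: [-179.9, 0.0, 173.0]
wrist_force: [-0.5, -8.2, -0.4]
opening: 0.03
```

```bash
python3 - <<'E'
from snap import *
st()
E
```

```text
20.9 p [578.61 -71.95  11.26] rot [-1.7986e+02  1.0000e-02  1.7302e+02] F [-0.51 -8.18 -0.37] M [-1.75  0.2   0.04] op 30.0 q [-7.  10.6 -6.9 72.5 -0.1 -0. ]
```

{"method": "servo_tool", "body": {"motion": [[[0,-2,0,0,0,0],[0,-2.5,0,0,0,0],[0,0,0,0,0,0],[0,0,-10,0,0,0],[0,0,-25,0,0,0]]], "gripper": 34}}

```text
time: 21.4
ee_pos: [0.5767, -0.0748, 0.0449]
tcp_rot: [180.0, -0.2, 173.1]
wrist_force: [0.6, 1.0, 0.8]
opening: 0.0339
```

{"method": "servo_tool", "body": {"motion": [[[0,0,-30,0,0,0],[0,0,-20,0,0,0],[25,7,0,0,0,0],[40,12,0,0,0,0],[40,12,0,0,0,0]]]}}

```text
time: 21.9
ee_pos: [0.4767, -0.0312, 0.0968]
tcp_rot: [180.0, 0.0, 173.1]
wrist_force: [-0.2, 0.4, 1.2]
opening: 0.0341
```

{"method": "servo_tool", "body": {"motion": [[[30,8,0,0,0,0],[14.4,3.1,0,0,0,0],[0,0,0,0,0,0],[0,0,0,0,0,0]]], "gripper": 0}}

```text
time: 22.3
ee_pos: [0.4356, -0.0153, 0.0971]
tcp_rot: [180.0, 0.1, 173.1]
wrist_force: [0.6, -0.7, 0.5]
opening: 0.0003
```

```bash
python3 - <<'E'
from snap import *
st(); T1,S1=snap(14)
crop(cv2.imread("pics/top14.png"),210,140,80,75,8,"pics/a1.png")
crop(cv2.imread("pics/side14.png"),215,145,100,80,8,"pics/a2.png")
E
```

```text
22.3 p [435.63 -15.31  97.08] rot [1.7999e+02 1.1000e-01 1.7310e+02] F [ 0.61 -0.75  0.53] M [ 0.01 -0.06  0.06] op 0.3 q [ -2.  -11.5 -19.3  82.1   0.    4.9]
```

View pics/a1.png

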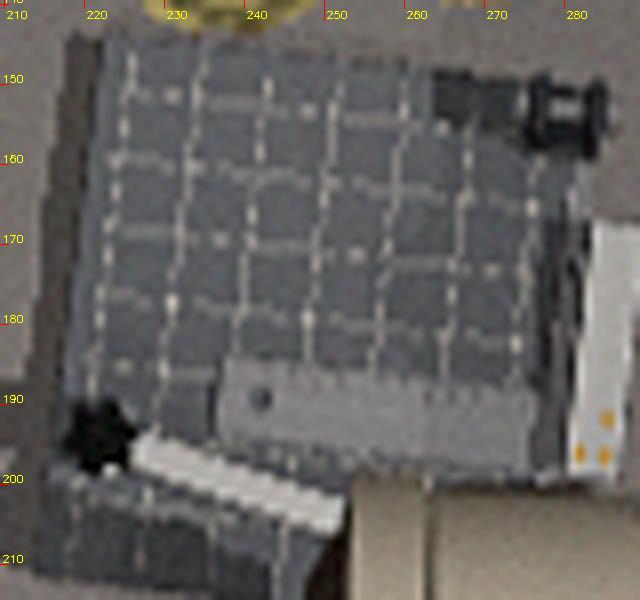

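View pics/a2.png

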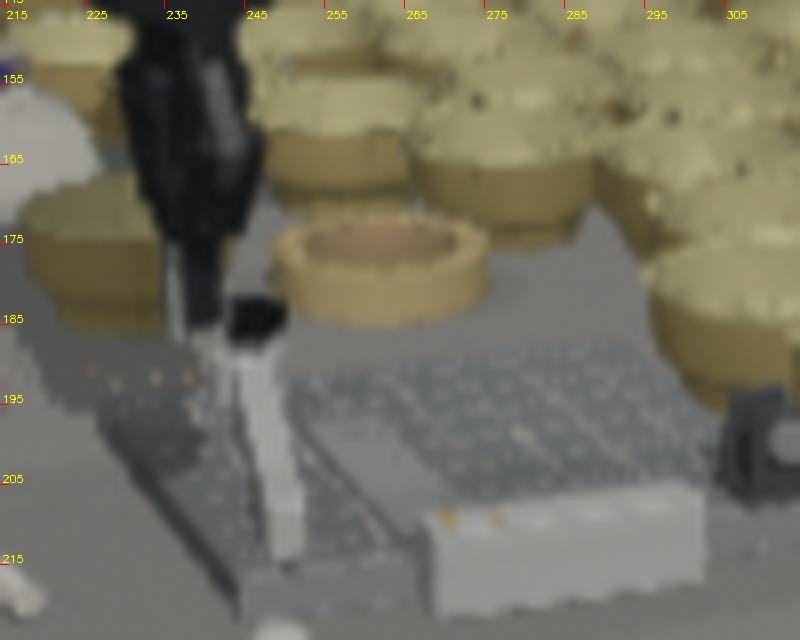

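```bash
python3 - <<'E'
from ov import *
T=C(pickle.load(open("top14.pkl","rb")));S=C(pickle.load(open("side14.pkl","rb")))
pg=[.5706,.0476,-.12]
o=W(pg,(-49.6,-110,0)); pq=[o[0],o[1],-.12]
m=[(pg,GB,(0,255,0)),(pg,fence(.212),(255,0,255)),(pq,SQ,(0,255,255))]
ov(T,cv2.imread("pics/top14.png"),m,210,140,85,75,9,"pics/o1.png"); ov(S,cv2.imread("pics/side14.png"),m,220,175,105,55,7,"pics/o2.png")
E
```

```text
(no output)
```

View pics/o1.png

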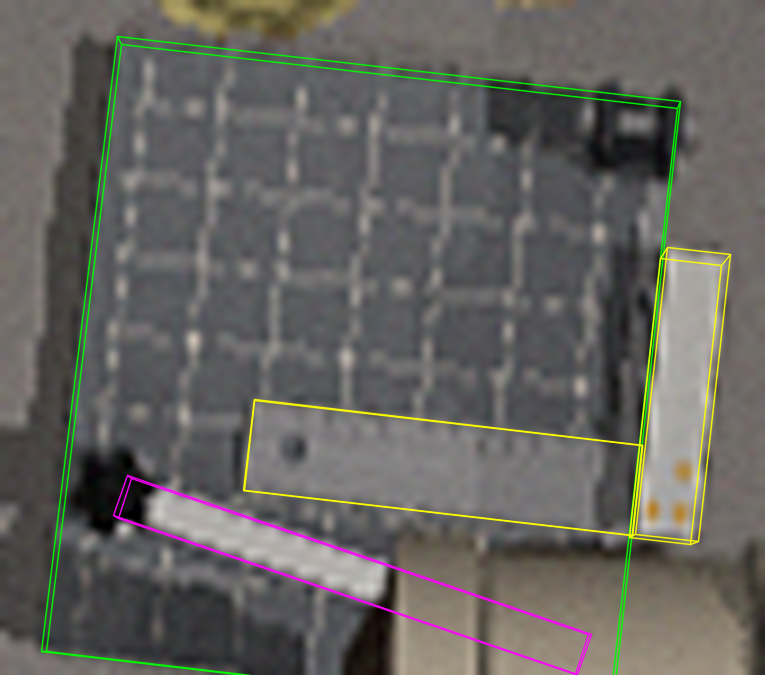

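View pics/o2.png

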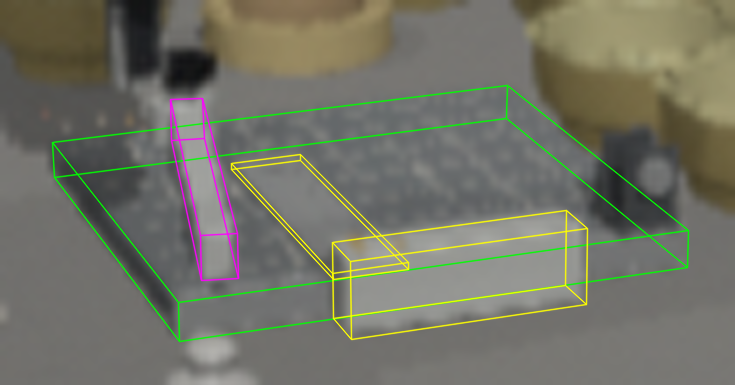

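{"method": "servo_tool", "body": {"motion": [[[0,0,20,0,0,0],[0,0,30,0,0,0],[0,0,22,0,0,0],[0,0,10,0,0,0],[0,0,0,0,0,0]]]}}

```text
time: 22.9
ee_pos: [0.4344, -0.0155, 0.013]
tcp_rot: [-180.0, -0.1, 173.1]
wrist_force: [0.2, -0.4, 0.4]
opening: -0.0003
```

{"method": "servo_tool", "body": {"motion": [[[-5,0,0,0,0,0],[-7,0,0,0,0,0],[-7,0,0,0,0,0],[-7,0,0,0,0,0],[0,0,0,0,0,0]]]}}

```text
time: 23.4
ee_pos: [0.4619, -0.0186, 0.0145]
tcp_rot: [180.0, 0.0, 173.1]
wrist_force: [0.3, -0.5, 1.0]
opening: -0.0
```

```bash
python3 - <<'E'
from snap import *
st(); T1,S1=snap(15)
crop(cv2.imread("pics/top15.png"),210,140,85,75,8,"pics/a1.png")
crop(cv2.imread("pics/side15.png"),215,145,100,80,8,"pics/a2.png")
E
```

```text
23.4 p [461.88 -18.6   14.46] rot [1.7999e+02 5.0000e-02 1.7307e+02] F [ 0.27 -0.5   1.01] M [ 0.01  0.01 -0.07] op -0.0 q [ -2.3  -5.9 -23.6  72.2   0.    4.6]
```

View pics/a2.png

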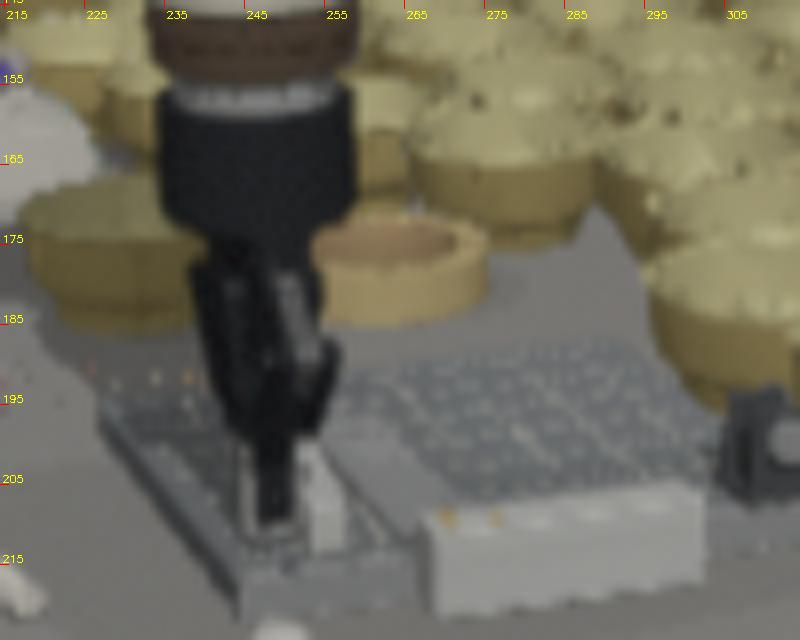

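{"method": "servo_tool", "body": {"motion": [[[-5,0,0,0,0,0],[-5,0,0,0,0,0],[-5,0,0,0,0,0],[-2,0,0,0,0,0],[0,0,0,0,0,0]]]}}

```text
time: 24.0
ee_pos: [0.478, -0.0205, 0.0142]
tcp_rot: [180.0, 0.0, 173.1]
wrist_force: [-0.3, 0.1, 0.4]
opening: -0.0001
```

{"method": "servo_tool", "body": {"motion": [[[-1,0,0,0,0,0],[-1,0,0,0,0,0],[0,0,0,0,0,0]]]}}

```text
time: 24.3
ee_pos: [0.4796, -0.0208, 0.0142]
tcp_rot: [180.0, 0.0, 173.1]
wrist_force: [-1.3, -0.2, -0.2]
opening: -0.0
```

```bash
python3 - <<'E'
from snap import *
st(); T1,S1=snap(16)
crop(cv2.imread("pics/top16.png"),210,165,85,60,9,"pics/a1.png")
crop(cv2.imread("pics/side16.png"),215,145,100,80,8,"pics/a2.png")
E
```

```text
24.3 p [479.62 -20.78  14.18] rot [180.     0.   173.08] F [-1.3  -0.19 -0.16] M [-0.03  0.02 -0.02] op -0.0 q [ -2.5  -3.4 -21.3  72.1   0.    4.4]
```

View pics/a2.png

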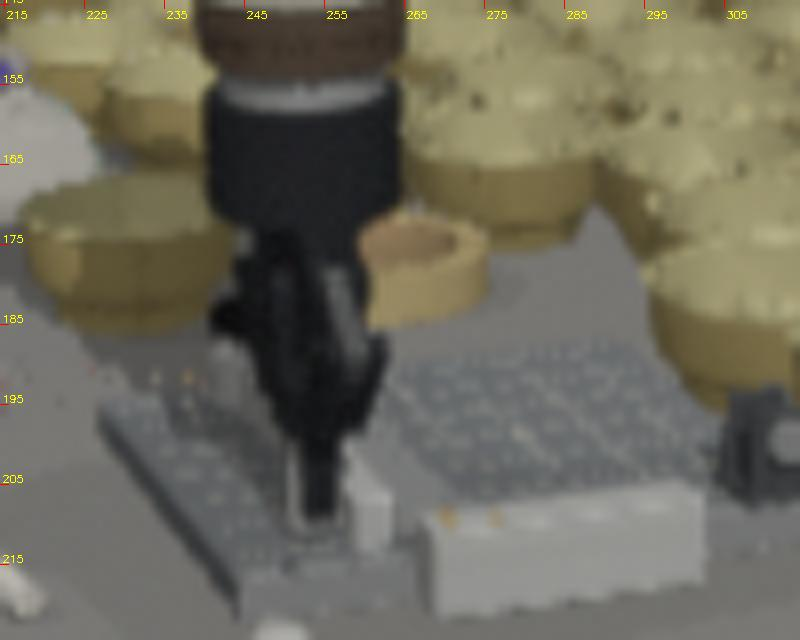

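View pics/a1.png

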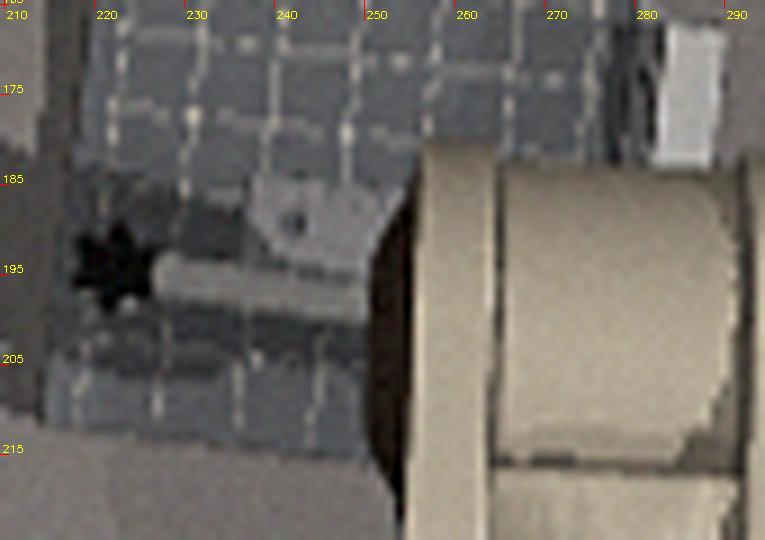

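{"method": "servo_tool", "body": {"motion": [[[-1,0,0,0,0,0],[-1,0,0,0,0,0],[0,0,0,0,0,0]]]}}

```text
time: 24.7
ee_pos: [0.4817, -0.021, 0.0142]
tcp_rot: [-180.0, 0.0, 173.1]
wrist_force: [-0.1, -0.5, 0.5]
opening: 0.0002
```

{"method": "servo_tool", "body": {"motion": [[[-1,0,0,0,0,0],[0,0,0,0,0,0]]]}}

```text
time: 24.9
ee_pos: [0.4827, -0.0212, 0.0142]
tcp_rot: [-180.0, 0.0, 173.1]
wrist_force: [0.3, 0.2, -0.0]
opening: -0.0005
```

```bash
cat >> snap.py <<'E'
def avg(n=8):
    F=[];M=[]
    for _ in range(n):
        o=bot.get_obs();F.append(o["wrist_force"]);M.append(o["torque"]);bot.camera("side")
    print("avgF",np.mean(F,0).round(2),"sd",np.std(F,0).round(2),"M",np.mean(M,0).round(3))
E
python3 - <<'E'
from snap import *
avg();st()
c=bot.camera("side");cv2.imwrite("pics/s17.png",c["color"][:,:,::-1]);pickle.dump(c,open("side17.pkl","wb"))
crop(cv2.imread("pics/s17.png"),240,190,60,35,13,"pics/a2.png")
E
```

```text
avgF [ 0.16 -0.07 -0.06] sd [0.41 0.26 0.46] M [-0.017 -0.008  0.016]
25.3 p [482.58 -21.13  14.2 ] rot [1.8000e+02 1.0000e-02 1.7308e+02] F [ 0.59  0.76 -0.88] M [-0.   -0.01  0.02] op -0.2 q [ -2.5  -3.  -20.9  72.1   0.    4.4]
```

View pics/a2.png

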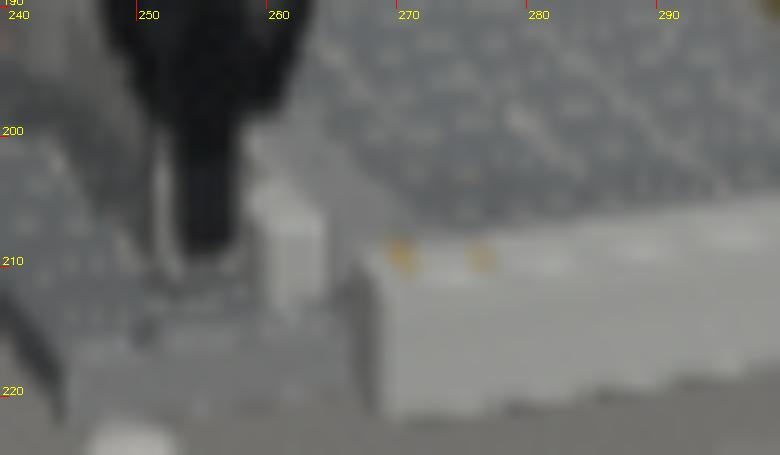

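```bash
python3 - <<'E'
from ov import *
S=C(pickle.load(open("side17.pkl","rb")))
pg=[.5706,.0476,-.12]
o=W(pg,(-49.6,-110,0)); pq=[o[0],o[1],-.12]
for th in (0,.01,.02,.03):
    c,s=np.cos(th),np.sin(th)
    print(th,[proj(S,W(pg,(-58+v[0]*c+v[1]*s,85-v[0]*s+v[1]*c,v[2])))[0].round(1) for v in [(8,-185,41),(8,-185,20),(-8,-185,41)]])
print([proj(S,W(pq,v))[0].round(1) for v in [(0,-24,0),(0,-24,36),(0,0,36)]])
S0=C(pickle.load(open("side14.pkl","rb")));th=.212;c,s=np.cos(th),np.sin(th)
print("ref",[proj(S0,W(pg,(-58+v[0]*c+v[1]*s,85-v[0]*s+v[1]*c,v[2])))[0].round(1) for v in [(8,-185,41),(8,-185,20),(-8,-185,41)]])
crop(cv2.imread("pics/side14.png"),235,190,60,35,13,"pics/a1.png")
E
```

```text
0 [array([265.7, 206.5]), array([265.8, 212.8]), array([260.8, 207.1])]
0.01 [array([265.2, 206.5]), array([265.3, 212.9]), array([260.2, 207.2])]
0.02 [array([264.6, 206.6]), array([264.7, 213. ]), array([259.6, 207.3])]
0.03 [array([264. , 206.7]), array([264.1, 213.1]), array([259. , 207.3])]
[array([269.7, 222.9]), array([269.5, 211.8]), array([266.9, 209.1])]
ref [array([253.3, 207.8]), array([253.5, 214.2]), array([248. , 208.1])]
```

View pics/a1.png

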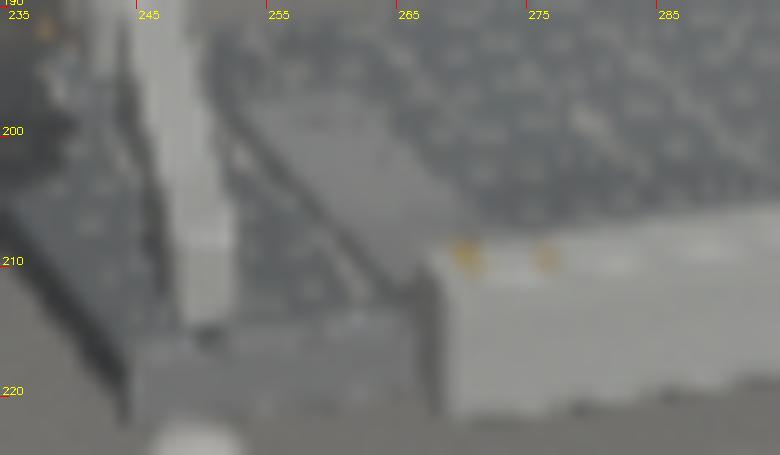

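{"method": "servo_tool", "body": {"motion": [[[-0.5,0,0,0,0,0],[-0.5,0,0,0,0,0]]]}}

```text
time: 25.55
ee_pos: [0.4834, -0.0213, 0.0142]
tcp_rot: [-180.0, -0.0, 173.1]
wrist_force: [-0.7, -0.7, 0.7]
opening: 0.0003
```

{"method": "servo_tool", "body": {"motion": [[[-0.5,0,0,0,0,0]]]}}

```text
time: 25.65
ee_pos: [0.4838, -0.0213, 0.0141]
tcp_rot: [-180.0, -0.0, 173.1]
wrist_force: [-3.3, 0.3, 1.7]
opening: 0.0002
```

{"method": "servo_tool", "body": {"motion": [[[-0.3,0,0,0,0,0]]]}}

```text
time: 25.75
ee_pos: [0.484, -0.0214, 0.0142]
tcp_rot: [-180.0, -0.0, 173.1]
wrist_force: [-3.3, 0.0, 2.2]
opening: -0.0
```

```bash
python3 - <<'E'
from snap import *
avg(6);st()
c=bot.camera("side");cv2.imwrite("pics/s18.png",c["color"][:,:,::-1]);pickle.dump(c,open("side18.pkl","wb"))
crop(cv2.imread("pics/s18.png"),240,190,60,35,13,"pics/a2.png")
E
```

```text
avgF [-3.73 -0.23  2.06] sd [0.47 0.52 0.17] M [0.002 0.704 0.003]
26.05 p [484.2  -21.39  14.15] rot [-1.8000e+02 -1.0000e-02  1.7308e+02] F [-3.43  0.55  2.26] M [-0.02  0.75 -0.  ] op 0.0 q [ -2.5  -2.7 -20.7  72.1  -0.    4.4]
```

View pics/a2.png

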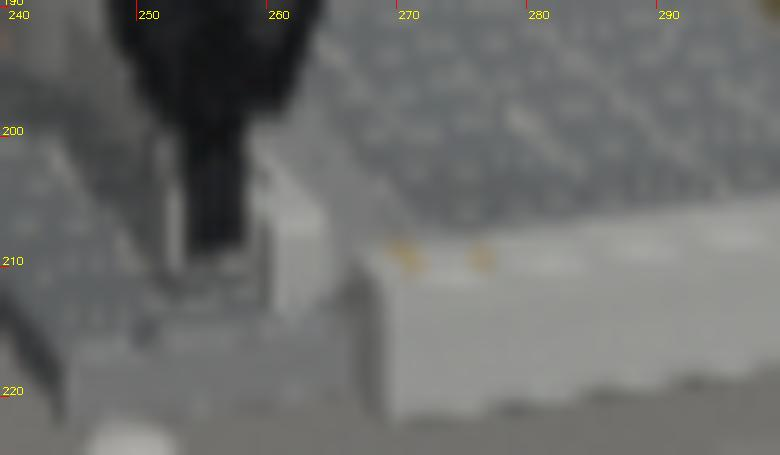

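{"method": "servo_tool", "body": {"motion": [[[1,0,0,0,0,0],[6,0,0,0,0,0],[10,0,0,0,0,0],[0,0,-25,0,0,0],[0,0,-35,0,0,0]]]}}

```text
time: 26.6
ee_pos: [0.4654, -0.0191, 0.0733]
tcp_rot: [-180.0, -0.2, 173.1]
wrist_force: [0.1, 0.3, 0.7]
opening: 0.0001
```

{"method": "servo_tool", "body": {"motion": [[[0,-10,-30,0,0,0],[0,-35,0,0,0,0],[0,-45,0,0,0,0],[0,-45,0,0,0,0],[0,-45,0,0,0,0]]]}}

```text
time: 27.1
ee_pos: [0.4449, -0.1993, 0.1045]
tcp_rot: [-180.0, 0.1, 173.1]
wrist_force: [1.2, 0.2, 0.2]
opening: -0.0001
```

{"method": "servo_tool", "body": {"motion": [[[0,-25,0,0,0,0],[0,0,0,0,0,0]]]}}

```text
time: 27.3
ee_pos: [0.4417, -0.2252, 0.1041]
tcp_rot: [-180.0, 0.0, 172.9]
wrist_force: [-0.3, 0.1, -0.7]
opening: 0.0001
```

```bash
python3 - <<'E'
from snap import *
st(); T1,S1=snap(19)
crop(cv2.imread("pics/top19.png"),210,165,85,60,9,"pics/a1.png")
crop(cv2.imread("pics/side19.png"),230,175,75,50,10,"pics/a2.png")
E
python3 - <<'E'
import sys; sys.path.insert(0,'.')
import os; os.chdir('.')
from fen import *
A,sd,k,a,b=fenceline(19); print(A,sd,k,"theta",np.arctan(A[0])-np.radians(6.93))
E
```

```text
27.3 p [ 441.67 -225.18  104.07] rot [-179.97    0.    172.87] F [-0.34  0.14 -0.66] M [ 0.05 -0.02  0.03] op 0.1 q [-27.   -3.2 -11.1  82.1  -0.  -19.9]
[0.1144 0.507 ] 0.00030186702617209833 8 theta -0.0070796326152745
```

View pics/a1.png

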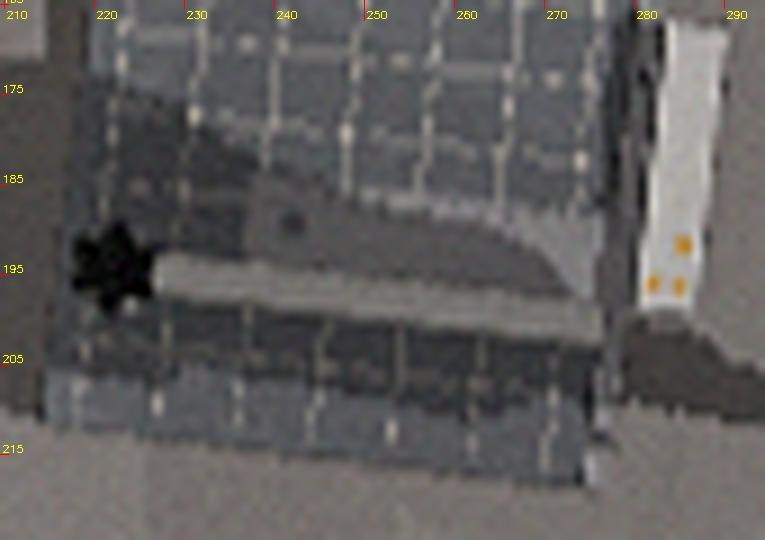

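View pics/a2.png

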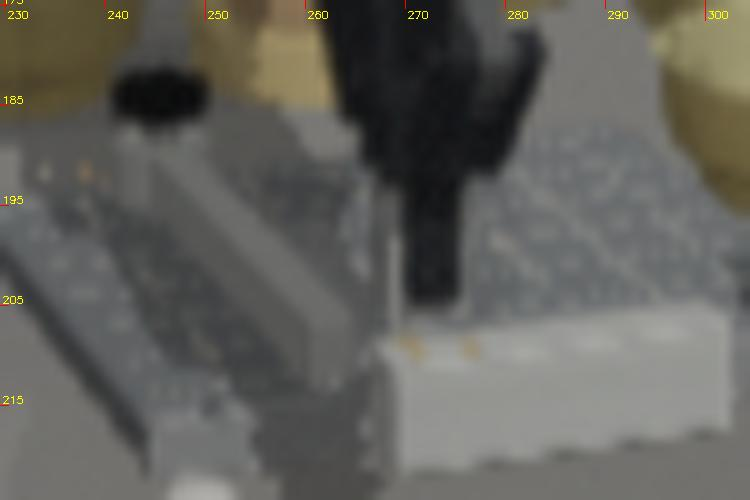

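{"method": "servo_tool", "body": {"motion": [[[30,0,0,0,0,0],[40,0,0,0,0,0],[40,0,0,0,0,0],[30,0,0,0,0,0],[0,0,0,0,0,0]]]}}

```text
time: 27.9
ee_pos: [0.3015, -0.2045, 0.1044]
tcp_rot: [-180.0, 0.0, 173.1]
wrist_force: [1.2, -0.2, 0.8]
opening: -0.0003
```

```bash
python3 - <<'E'
from snap import *
st(); T1,S1=snap(20)
crop(cv2.imread("pics/top20.png"),210,165,85,60,9,"pics/a1.png")
crop(cv2.imread("pics/side20.png"),230,175,75,50,10,"pics/a2.png")
from fen import *
A,sd,k,a,b=fenceline(20); print(A,sd,k,a,b,"theta",np.arctan(A[0])-np.radians(6.93))
for pg in ([.5706,.0476,-.12],[.5711,.0486,-.1165]):
        P=W(pg,(-58,85,0)); print("  line at pivot y minus pivot x (mm)",(np.polyval(A,P[1])-P[0])*1000)
E
```

```text
27.9 p [ 301.55 -204.49  104.42] rot [-1.7998e+02  2.0000e-02  1.7310e+02] F [ 1.24 -0.22  0.79] M [-0.04 -0.06 -0.06] op -0.3 q [-34.1 -21.8 -26.4  85.4  -0.  -27.2]
[0.1086 0.5074] 0.0008353829872385202 34 -0.007724942444591154 0.11102514007688896 theta -0.0127628119570182
  line at pivot y minus pivot x (mm) -0.6566799415796964
  line at pivot y minus pivot x (mm) -0.7467785703377805
```

View pics/a1.png

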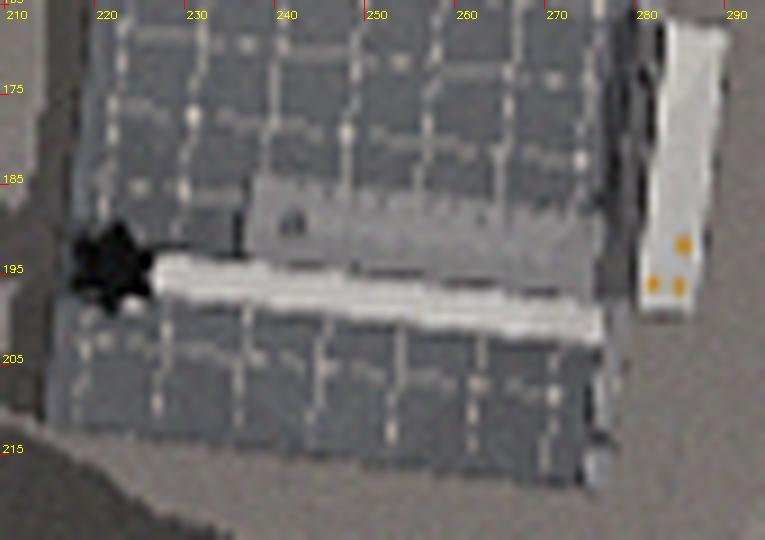

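View pics/a2.png

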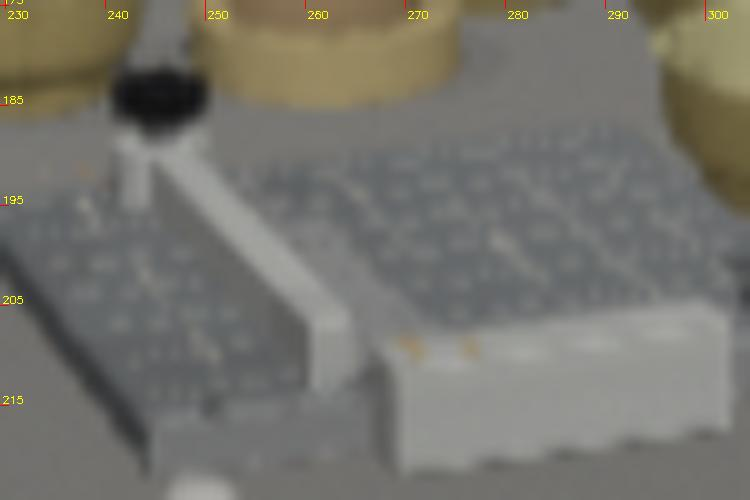

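```bash
cat > edge.py <<'E'
from fit import *
def ray(T,pts,z):
    s=(pts-[T["cx"],T["cy"]])/[T["fx"],T["fy"]]; u=s.copy()
    for _ in range(10): u=s/(1+T["k1"]*(u**2).sum(1,keepdims=True))
    d=np.c_[u,np.ones(len(u))]@T["R"]; o=-T["R"].T@T["t"]
    return o+d*((z-o[2])/d[:,2])[:,None]
def fl(X):
    x,y=X[:,0],X[:,1]; k=np.ones(len(x),bool)
    for _ in range(4):
        A=np.polyfit(y[k],x[k],1); r=x-np.polyval(A,y); k=abs(r)<max(.0008,2*r[k].std())
    return A,r[k].std(),k.sum()
def edges(n,lo=231,hi=266):
    T=pickle.load(open(f"top{n}.pkl","rb")); im=T["color"].astype(float).mean(2)
    lo_,up=[],[]
    for c in range(lo,hi):
        col=im[186:216,c]; r=int(np.argmax(np.convolve(col,np.ones(3),'same'))); pk=np.sort(col[max(0,r-1):r+2])[1:].mean()
        for sgn,L in ((1,lo_),(-1,up)):
            far=np.median(col[[r+sgn*j for j in (5,6,7) if 0<=r+sgn*j<30]]); h=(pk+far)/2
            for j in range(0,6):
                a,b=col[r+sgn*j],col[r+sgn*(j+1)]
                if a>=h>b: L.append((c,186+r+sgn*(j+(a-h)/(a-b)))); break
    return T,np.array(lo_),np.array(up)
if __name__=="__main__":
  for n in (0,9,10,11,20):
    T,l,u=edges(n)
    A,s1,k1=fl(ray(T,l,.041));B,s2,k2=fl(ray(T,u,.041))
    print(n,"lower ang",np.arctan(A[0]).round(4),s1.round(5),k1,"upper",np.arctan(B[0]).round(4),s2.round(5),k2, "width mm at y=.05",((np.polyval(B,.05)-np.polyval(A,.05))*1000*np.cos(np.arctan(A[0]))).round(2), "x at y=.05", (np.polyval(A,.05)*1000).round(2),(np.polyval(B,.05)*1000).round(2))
E
python3 edge.py
python3 - <<'E'
import os;os.chdir('.')
import sys;sys.path.insert(0,'.')
from edge import *
# blade inner edge, z=21.5, columns 240..272 rows 183..192 in images 13,14,20
for n in (13,14,20):
    T=pickle.load(open(f"top{n}.pkl","rb")); im=T["color"].astype(float).mean(2)
    if n==20: print(im[180:206,245].round(),im[180:206,262].round())
E
```

```text
0 lower ang 0.3275 0.00028 33 upper 0.3245 0.00029 27 width mm at y=.05 13.79 x at y=.05 486.44 501.0
9 lower ang 0.3259 0.00036 34 upper 0.3255 0.00037 28 width mm at y=.05 13.75 x at y=.05 486.51 501.02
10 lower ang 0.3258 0.00031 31 upper 0.325 0.00032 28 width mm at y=.05 13.71 x at y=.05 486.56 501.04
11 lower ang 0.3253 0.00034 33 upper 0.3175 0.00051 29 width mm at y=.05 13.35 x at y=.05 486.49 500.58
20 lower ang 0.114 0.00059 32 upper 0.1261 0.0004 27 width mm at y=.05 13.54 x at y=.05 505.35 518.98
[117.  95.  96.  95.  93. 123. 137. 135. 135. 140. 137. 130. 126. 126.
  95. 154. 191. 184. 189. 136.  88.  85. 113. 133. 134. 153.] [ 97. 121. 115.  87. 100.  94.  91. 124. 135. 133. 136. 138. 131. 125.
 125. 127.  78. 153. 192. 184. 200. 147.  80.  85.  86.  81.]
```

```bash
python3 - <<'E'
from edge import *
np.set_printoptions(precision=2,suppress=True)
T=pickle.load(open("top20.pkl","rb")); im=T["color"].astype(float).mean(2)
T_,l,u=edges(20)
n=np.array([np.cos(.1205),-np.sin(.1205)])  # +gx direction for yaw -.1205: (cos,-sin)
t=np.array([np.sin(.1205),np.cos(.1205)])
g0=np.array([.5706,.0476])
def G(X): d=X[:,:2]-g0; return np.c_[d@n,d@t]*1000
# blade inner edge
b=[]
for c in range(239,274):
    col=im[:,c]; r0=int(round(184+(c-245)*.115))
    hi=np.median(col[r0+2:r0+6]); lo=np.median(col[r0-4:r0-1])
    for r in range(r0-2,r0+3):
        h=(hi+lo)/2
        if col[r]<h<=col[r+1]: b.append((c,r+(h-col[r])/(col[r+1]-col[r]))); break
b=np.array(b)
def lin(P):
    k=np.ones(len(P),bool)
    for _ in range(4):
        A=np.polyfit(P[k,1],P[k,0],1); r=P[:,0]-np.polyval(A,P[:,1]); k=abs(r)<max(.8,2*r[k].std())
    return A,k.sum(),r[k].std()
for nm,p,z in (("low",l,.041),("up",u,.041),("bladein",b,.0215)):
    A,k,s=lin(G(ray(T,p,z))); print(nm,"slope",A[0].round(4),"x at gy=30",np.polyval(A,30).round(2),"at -30",np.polyval(A,-30).round(2),"at -95",np.polyval(A,-95).round(2),k,s.round(2))
for n_ in (13,14):
    T2=pickle.load(open(f"top{n_}.pkl","rb"));im2=T2["color"].astype(float).mean(2)
    e={}
    for nm,sg in(("in",1),("out",-1)):
        L=[]
        for c in range(242,250 if n_==14 else 272):
            col=im2[:,c]; r0=int(round((184 if sg==1 else 194)+(c-245)*.115))
            if sg==1: hi,lo=np.median(col[r0+2:r0+6]),np.median(col[r0-4:r0-1]); rr=range(r0-2,r0+3)
            else: hi,lo=np.median(col[r0-5:r0-1]),np.median(col[r0+2:r0+4]); rr=range(r0-2,r0+3)
            h=(hi+lo)/2
            for r in rr:
                a,bb=col[r],col[r+1]
                if (a-h)*(bb-h)<=0 and a!=bb and (bb-a)*sg>0: L.append((c,r+(h-a)/(bb-a))); break
        A,k,s=lin(G(ray(T2,np.array(L),.0215))); print(n_,nm,A[0].round(4),np.polyval(A,30).round(2),np.polyval(A,-30).round(2),k,s.round(2))
E
```

```text
low slope -0.0064 x at gy=30 -65.3 at -30 -64.91 at -95 -64.49 32 0.58
up slope 0.0056 x at gy=30 -51.34 at -30 -51.68 at -95 -52.05 27 0.4
bladein slope 0.0093 x at gy=30 -14.54 at -30 -15.1 at -95 -15.7 30 1.07
13 in -0.0062 -15.36 -14.99 22 0.62
13 out 0.0016 -47.78 -47.87 24 0.83
14 in 0.0632 -15.22 -19.02 8 2.01
14 out -0.0934 -50.79 -45.18 8 1.29
```

```bash
python3 - <<'E'
from edge import *
np.set_printoptions(precision=2,suppress=True,linewidth=160)
def g(k,n): return pickle.load(open(f"{k}{n}.pkl","rb"))["color"].astype(float).mean(2)
a,b=g("top",14),g("top",20)
def cen(im,r): 
    w=np.clip(im[r,278:296]-135,0,None); return 278+(w*np.arange(18)).sum()/w.sum()
rs=range(170,199)
d=np.array([cen(b,r)-cen(a,r) for r in rs]); print("stock col shift by row",d, np.polyfit(rs,d,1))
# whole-patch registration
for nm,(k,y0,y1,x0,x1) in dict(stockTop=("top",165,202,276,296),stockSideHeel=("side",206,226,264,280),stockSideToe=("side",203,222,290,306)).items():
    A,B=(g(k,14)[y0:y1,x0:x1],g(k,20)[y0:y1,x0:x1]); print(nm,cv2.phaseCorrelate(A,B,cv2.createHanningWindow(A.shape[::-1],cv2.CV_64F)))
# blade inner edge shift col-by-col between 13 and 20 
a=g("top",13)
def e(im,c):
    r0=int(round(184+(c-245)*.115)); col=im[:,c]; return col
for nm,n in (("13",13),("20",20)):
    im=g("top",n); print(nm,[im[180:190,c].round().astype(int).tolist() for c in (240,250,260)])
x=np.float64
for c0,c1 in ((236,246),(246,256),(256,266)):
    A=g("top",13)[178:193,c0:c1];B=g("top",20)[178:193,c0:c1]
    best=[]
    for s in np.arange(-1.5,1.51,.1):
        M=np.float32([[1,0,0],[0,1,s]]);A2=cv2.warpAffine(A,M,A.shape[::-1],flags=cv2.INTER_CUBIC,borderMode=cv2.BORDER_REPLICATE)
        best.append(((A2-B)[2:-2]**2).mean())
    print(c0,"row shift blade 13->20",np.arange(-1.5,1.51,.1)[int(np.argmin(best))],min(best))
E
```

```text
stock col shift by row [ 0.14 -0.21 -0.16 -0.18 -0.23 -0.24 -0.09 -0.05  0.07  0.15 -0.03  0.04  0.04  0.03 -0.15  0.18 -0.01  0.23  0.    0.06 -0.03 -0.16  0.   -0.01 -0.04 -0.02
  0.7   0.19  0.08] [ 0.01 -1.81]
stockTop ((0.1619277055971562, -0.08626031085250929), 0.922454077807541)
stockSideHeel ((-0.31546285153390485, -0.2475120375737756), 0.9109242011590265)
stockSideToe ((0.10025809627751059, -0.18479234240735742), 1.0942921010713782)
13 [[88, 86, 83, 80, 92, 116, 118, 117, 117, 122], [82, 82, 84, 86, 83, 84, 109, 124, 120, 118], [109, 100, 83, 80, 84, 91, 82, 100, 109, 118]]
20 [[92, 93, 94, 85, 113, 137, 133, 132, 132, 137], [94, 95, 96, 94, 91, 103, 138, 140, 136, 130], [117, 111, 90, 93, 101, 92, 103, 114, 123, 138]]
236 row shift blade 13->20 -0.09999999999999876 163.92950437098597
246 row shift blade 13->20 -0.29999999999999893 191.93256416327574
256 row shift blade 13->20 -0.29999999999999893 180.6699031276572
```

{"method": "servo_tool", "body": {"motion": [[[-20,12,0,0,0,0],[-40,25,0,0,0,0],[-40,25,0,0,0,0],[-40,25,0,0,0,0],[-40,25,0,0,0,0]]], "gripper": 30}}

```text
time: 28.5
ee_pos: [0.4986, -0.1142, 0.1037]
tcp_rot: [180.0, 0.0, 173.2]
wrist_force: [0.7, -0.5, 1.0]
opening: 0.03
```

{"method": "servo_tool", "body": {"motion": [[[-40,25,0,0,0,0],[-29.3,18,0,0,0,0],[-10,7,0,0,0,0],[0,0,0,0,0,0],[0,0,0,0,0,0]]]}}

```text
time: 29.0
ee_pos: [0.5802, -0.0761, 0.1037]
tcp_rot: [-180.0, -0.1, 173.1]
wrist_force: [-0.4, 0.1, -0.3]
opening: 0.0295
```

```bash
python3 - <<'E'
from snap import *
st()
p=bot.get_obs()["ee_pos"]; d=np.array([.5784,-.0750,.0115])-p; yaw=np.radians(173.1)
print("tool dx,dy,dz",(d@[np.cos(yaw),np.sin(yaw),0]*1000).round(1),(d@[np.sin(yaw),-np.cos(yaw),0]*1000).round(1),-d[2]*1000)
E
```

```text
29.0 p [580.23 -76.07 103.67] rot [-1.7999e+02 -7.0000e-02  1.7312e+02] F [-0.44  0.1  -0.31] M [ 0.07  0.   -0.07] op 29.5 q [-7.5  9.1  1.7 82.7 -0.  -0.6]
tool dx,dy,dz 1.9 0.8 92.17162431030766
```

{"method": "servo_tool", "body": {"motion": [[[1.5,0.8,25,0,0,0],[0,0,30,0,0,0],[0,0,20,0,0,0],[0,0,0,0,0,0]]]}}

```text
time: 29.4
ee_pos: [0.5766, -0.0759, 0.0266]
tcp_rot: [-180.0, -0.3, 173.0]
wrist_force: [-0.7, -0.9, -0.4]
opening: 0.0303
```

{"method": "servo_tool", "body": {"motion": [[[0,0,10,0,0,0],[0,0,7,0,0,0],[0,0,0,0,0,0],[0,0,0,0,0,0]]]}}

```text
time: 29.8
ee_pos: [0.5795, -0.0755, 0.0127]
tcp_rot: [180.0, 0.0, 173.1]
wrist_force: [0.2, -0.9, -0.5]
opening: 0.03
```

```bash
python3 - <<'E'
from snap import *
st()
E
```

```text
29.8 p [579.53 -75.48  12.71] rot [1.8000e+02 3.0000e-02 1.7307e+02] F [ 0.22 -0.95 -0.51] M [ 0.01 -0.01 -0.01] op 30.0 q [-7.4 10.7 -6.6 72.6  0.  -0.5]
```

{"method": "servo_tool", "body": {"motion": [[[0,1.5,0,0,0,0],[0,1,0,0,0,0],[0,0,0,0,0,0]]]}}

```text
time: 30.1
ee_pos: [0.5798, -0.0727, 0.0125]
tcp_rot: [-180.0, 0.0, 173.1]
wrist_force: [0.2, -0.3, -0.0]
opening: 0.0298
```

{"method": "servo_tool", "body": {"motion": [[[0,0.6,0,0,0,0],[0,0,0,0,0,0]]]}}

```text
time: 30.3
ee_pos: [0.5798, -0.0723, 0.0123]
tcp_rot: [-180.0, 0.0, 173.1]
wrist_force: [0.1, -1.2, 0.8]
opening: 0.0302
```

{"method": "servo_tool", "body": {"motion": [[[0,0.6,0,0,0,0],[0,0,0,0,0,0]]]}}

```text
time: 30.5
ee_pos: [0.5799, -0.0721, 0.0123]
tcp_rot: [-180.0, 0.0, 173.1]
wrist_force: [0.4, -4.3, 1.2]
opening: 0.0301
```

{"method": "servo_tool", "body": {"motion": [[[0,0.6,0,0,0,0],[0,0,0,0,0,0]]]}}

```text
time: 30.7
ee_pos: [0.5798, -0.0721, 0.0123]
tcp_rot: [-179.9, 0.0, 173.0]
wrist_force: [-0.6, -7.2, 0.6]
opening: 0.0297
```

```bash
python3 - <<'E'
from snap import *
st()
E
```

```text
30.7 p [579.85 -72.12  12.26] rot [-1.7989e+02  1.0000e-02  1.7304e+02] F [-0.62 -7.18  0.61] M [-1.49  0.03  0.03] op 29.7 q [-7.  10.7 -6.6 72.6 -0.1 -0.1]
```

{"method": "servo_tool", "body": {"motion": [[[0,-2,0,0,0,0],[0,-2.3,0,0,0,0],[0,0,0,0,0,0],[0,0,-8,0,0,0],[0,0,-25,0,0,0]]]}}

```text
time: 31.2
ee_pos: [0.5778, -0.075, 0.0436]
tcp_rot: [180.0, -0.2, 173.1]
wrist_force: [0.0, 0.1, 0.3]
opening: 0.03
```

{"method": "servo_tool", "body": {"motion": [[[0,0,-30,0,0,0],[0,-10,-25,0,0,0],[25,-25,0,0,0,0],[40,-25,0,0,0,0],[40,-25,0,0,0,0]]]}}

```text
time: 31.7
ee_pos: [0.4638, -0.1474, 0.1007]
tcp_rot: [180.0, 0.0, 173.1]
wrist_force: [0.6, -0.9, 0.7]
opening: 0.0301
```

{"method": "servo_tool", "body": {"motion": [[[40,-25,0,0,0,0],[40,-25,0,0,0,0],[40,-25,0,0,0,0],[30,-10,0,0,0,0],[0,0,0,0,0,0]]]}}

```text
time: 32.2
ee_pos: [0.3032, -0.214, 0.1011]
tcp_rot: [-180.0, 0.0, 172.9]
wrist_force: [1.0, 0.4, -0.6]
opening: 0.0302
```

```bash
python3 - <<'E'
from snap import *
st(); T1,S1=snap(21)
crop(cv2.imread("pics/top21.png"),210,165,85,60,9,"pics/a1.png")
crop(cv2.imread("pics/side21.png"),230,175,75,50,10,"pics/a2.png")
from edge import *
for n in (20,21):
    T,l,u=edges(n)
    A,s1,k1=fl(ray(T,l,.041));B,s2,k2=fl(ray(T,u,.041))
    print(n,np.arctan(A[0]).round(4),np.arctan(B[0]).round(4),k1,k2)
    G=lambda X:0
    for nm,Q in(("low",A),("up",B)):
        d=[np.array([np.polyval(Q,y),y])-[.5706,.0476] for y in (.08,.0,-.0)]
        print(nm,[round(float(v@[np.cos(.1205),-np.sin(.1205)])*1000,2) for v in d])
E
```

```text
32.2 p [ 303.25 -213.96  101.15] rot [-1.7996e+02  5.0000e-02  1.7291e+02] F [ 1.02  0.44 -0.64] M [ 0.   -0.03  0.01] op 30.2 q [-35.2 -20.8 -26.1  84.7  -0.  -28.1]
20 0.114 0.1261 32 27
low [-65.26, -64.74, -64.74]
up [-51.37, -51.82, -51.82]
21 0.1192 0.1235 26 27
low [-65.01, -64.91, -64.91]
up [-51.43, -51.67, -51.67]
```

View pics/a1.png

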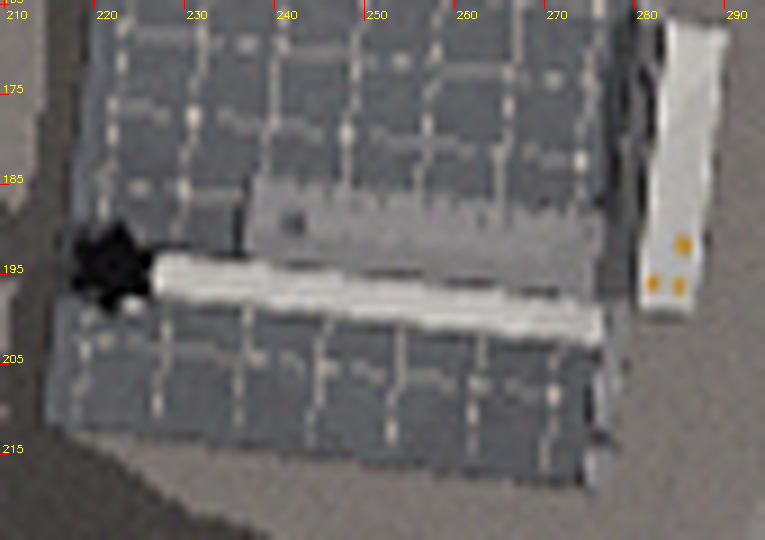

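View pics/a2.png

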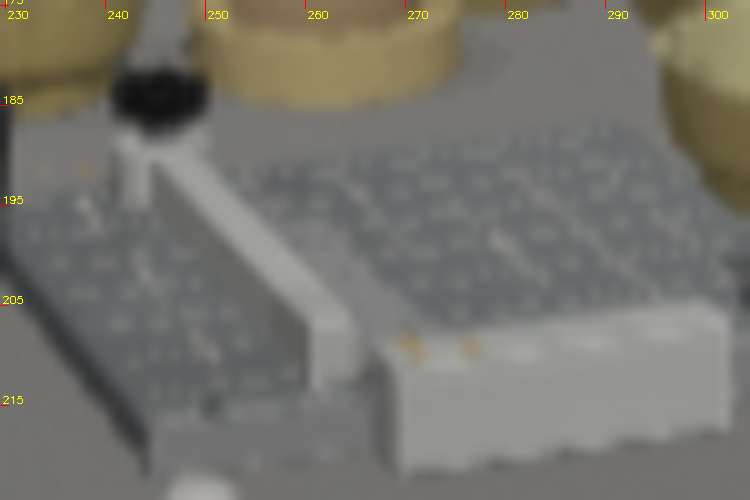

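```bash
python3 - <<'E'
from snap import *
st(); print(bot.job_done())
E
```

```text
32.3 p [ 305.84 -213.74  101.01] rot [-1.7996e+02  1.1000e-01  1.7300e+02] F [ 1.24 -0.62 -0.34] M [-0.06 -0.05 -0.03] op 30.4 q [-35.  -20.6 -25.9  84.5   0.  -28. ]
the job is handed in; nothing more can be done
None
```

The square now lies with its stock against the cutting edge and its blade across the board. The fence is swung up against the blade, and I handed the job in at 32.3 s with the arm clear of everything. No verdict came back.

**What I did**
- I drew the square about 60 mm straight out of the dock, turned it about 85° and set it down flat against the cutting edge.
- While still holding it, I slid it until the blade tip touched the fence, to find its position along the edge. This moved the fence about 0.007 rad further back.
- I then moved the square to its place, released it and pressed it home. With closed fingers I swung the fence up until it met the blade, at about 3.7 N, and pressed the stock once more.

**Last checks**
- **Stock against edge:** pressing with 7 to 8 N before and after closing the fence met rigid contact at the same place, within about 0.2 mm.
- **Fence against blade:** the top picture gives the fence direction as 0.121 rad and the square as 0.121 rad, good to about 0.003 to 0.005 rad. The fence face lies at about x = -50.3 mm, against a nominal -50 mm.
- **Bystanders:** the tape roll, stamp, tin and weight were never touched. I saw no sign of movement in the pictures.

**Disagreements and limits**
- The fingertips showed about 30 mm higher in the pictures than the TCP reading implied. I went by the pictures.
- Blade-edge measurements in the coarse pictures (about 3.4 mm per pixel) scattered by about 1 mm. They could also mean the square slid about 0.5 mm when the fence met it, and a gap of up to about 1 mm near the fence pivot can't be ruled out.

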